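Unlock the transport cradle and pack its two rollers

ROBOT

A 7-joint arm with a two-finger parallel gripper is mounted at the origin on the work surface. World frame = base frame: x ahead of the robot, y to its left, z up, the work surface at z = 0. Lengths are in m, angles in rad, forces in N, time in s.
With the tool pointing down it reaches from about 0.425 to 0.825 m from the base axis. Payload 3.6 kg.
Tool frame: the origin (TCP) lies between the finger pads; the fingertips stand 11 mm ahead of it and the grasp point (between the pads) lies 8 mm behind it; x points along the fingers, y is the direction in which the jaws open and shut, and the axes are right-handed (so a half turn about x gives the same grasp; the last joint's range is limited). The gripper opens to 93 mm and grips with 3 to 60 N. Pads are 15 mm wide; open, the fingers measure 128 mm over their backs; the gripper's body (75 mm by 188 mm) begins 65 mm behind the grasp point.
Start: joints at [1.147, 0.615, -0.013, 1.423, 0.008, 1.103, -0.04], TCP at [0.252, -0.599, 0.23] pointing down, gripper open.
Joint ranges: [-3.12, 3.12], [-0.3, 2.06], [-1.34, 1.32], [0.26, 2.42], [-1.36, 4.5], [0.01, 1.98], [-2.84, 2.84]. Speed limits (rad/s): [2.79, 2.79, 3.14, 3.14, 3.14, 3.14, 3.14].

INTERFACE

Orientations are given as a unit quaternion [x, y, z, w].
In Python, from rig import arm, cams, order, models gives the robot as it stands.
- The arm moves only by the shell command python3 -m pendant 'ROWS' [FORCE]. ROWS is JSON, a list of rows, each an object with "twist": the turn, a rotation vector about the world's x, y, z scaled (see below), a list of three; "translation": the shift along the world's x, y, z scaled (see below), a list of three; "fingers": the finger opening in mm, from 0 to 93. A call has 1 to 10 rows; each row shifts and turns the pose as measured when the row begins; what a row does not reach is not made up. The controller multiplies each number of a shift by 0.04 m and each number of a turn by 5 degrees. A row lasts 1/12 s, in which the tool goes at most 41.7 mm and 7.16 degrees, less where a joint would pass 70% of its speed; a pose out of reach is approached as far as the arm can. A call with a number of a shift or a turn outside -1 to 1 is refused whole. A call with a gripper value outside its range is refused whole. The fingers move at their own pace and stop on an object; FORCE is the grip in N (left out, the last holds). Time passes only in rows, so rows that do not move let the fingers close. It gives the time, the measured TCP pose, the force and the opening at its end, in the units of the state.
- arm.sense(): the state, without advancing time (a new reading comes with each control period).
- cams.grab_frame(name): name is "scene" or "top" or "wrist"; returns a dict with "frame" (420x560x3 uint8, red, green, blue), "fx", "fy", "cx", "cy" (pixels), "world_from_camera" (4x4, takes a point from camera to world coordinates). Camera axes: x right, y down, z forward; pixel columns grow to the right and rows downward; lengths in m; the calibration is good to about 2 mm. The wrist camera is an equidistant fisheye: a pixel r from the principal point sees the ray r / f radians off the axis. A picture is of the moment at which its call begins. There is no depth.
- order.close_job(): hands the job in, once; it reports no verdict.
Trained networks look in the newest picture that a camera, given by its name, has taken for a name from the list of things; names that differ only in an ending like _2 or _b are one class to them, and where a whole thing is asked for, a point or a joint stands for the part that bears it (a point fixed in the world has none). Each returns a list of dicts, best first, with "score" (0 to 1); they miss things now and then, are a little off and sometimes report something else, mostly with a low value. They report only what shows in the picture. A call takes as long as a camera call.
- models.search_frame(camera, name): "centre" ([row, column] in pixels, amid what is visible of it).
- models.tip_of(camera, name): "centre" ([row, column] in pixels: a listed point, or the origin of a listed thing).
The state is a dict: "clock": time; "qpos": joint angles; "qd": joint speeds; "joint_torque": joint torques, N m; "eef_pos": TCP position; "tool_rot": TCP orientation; "contact_force": force on the tool from outside, world axes, zero at the start; "wrist_torque": the same for the moment, N m; "width": opening from 0.0 (shut) to 1.0 (fully open).
Only numpy, scipy, OpenCV 4.12 (cv2) and the standard library are available. Lean on these libraries where they do the work, as an engineer would, in place of code of your own. Each camera call takes 0.05 s, during which the arm holds its last target.

TASK

The rollers on the sloping transport cradle are to go out in the white carton. Slide the black-gripped transport lock fully down to its end stop, lift the retaining bar out of its two brackets and lay it flat in the shallow grey tray; then take out the two rubber-sleeved rollers and lay both flat on the carton's floor, without dropping anything. Leave the bare shaft in its seat, and the other things on the bench where they are.

Things in the scene. Friction and masses are not known exactly. Their poses are not given: they have to be found in the camera images.
- rack: Fixed grey transport cradle, 210 mm deep, 330 mm wide, 150 mm high. Origin: middle of its underside; x away from the robot, z up. Its face slopes down along its +x at 30 degrees to the bench: down-slope is (cos 30, 0, -sin 30), square off the face is (sin 30, 0, cos 30) in its frame. It has three seats side by side, 75 mm apart, holding two rollers and one bare shaft in any order.
- face (a point): Middle of the cradle's sloping face, 78 mm above the bench; axes as the cradle's. In each seat the part lies up the slope, centre 26 mm off the face, axle in two open notches 56 mm up- and down-slope (15 mm wide; prongs 35 mm tall off the face), lower end on a ledge 30 mm tall. Two open brackets, 82 mm up-slope and 112 mm either side (y), hold the bar in slots 14 mm deep that open square off the face.
- lock (a joint): Transport lock at the cradle's +y end: a slide running straight down the slope. At 0 it is all the way up, its steel tongue over the bar's +y end so that the bar cannot lift; 0.045 m is its lower end stop, where the bar is free. It starts between 0 and 0.008, slides with about 3 N and stays where it is left.
- lock_grip (a point): Centre of the lock's black grip: a block 22 mm along the slope, 14 mm wide across it, 26 mm tall, standing square off the face; its centre is 66 mm off the face and it moves with the lock. Axes as the face: x down-slope, y along the bar, z square off the face.
- bar: Steel retaining bar, 20 mm wide, 10 mm thick, 280 mm long, about 0.25 kg, with an upright flat tab in its middle as a grip. Origin: centre of its section, mid-length; y along the bar, z towards the tab, x across. In the brackets x points down-slope and z square off the face, its underside 35 mm off the face, 3 mm above the axles; it leaves the slots after 16 mm of lift square off the face.
- bar_tab (a point): Centre of the tab on the bar: a plate 8 mm thick (bar's x), 80 mm long (bar's y) and 28 mm tall (bar's z), 19 mm above the bar's origin; in the cradle it stands square off the sloping face.
- roller_a: One of two alike rollers: steel axle 12 mm in diameter, 180 mm long, with a black rubber sleeve 28 mm in diameter, 90 mm long in its middle; about 0.22 kg. Origin: its centre; x along the axle, down-slope in the cradle; z square off the face there.
- roller_b: The other roller, the same in every way.
- shaft: Bare steel shaft, 12 mm in diameter, 180 mm long, no sleeve; it stays in the cradle. Origin: its centre; x along it.
- carton: Fixed white open carton, 270 mm (its x) by 230 mm (its y) outside, 60 mm high, walls and floor 5 mm thick; two flaps slope outwards from its x ends. Origin: middle of its underside. It stands on one side of the cradle and the tray on the other, either way round.
- tray: Fixed shallow grey plastic tray, 340 mm (its x) by 130 mm (its y) outside, 26 mm high, walls and floor 4 mm thick. Origin: middle of its underside.
- tape: Bystander: roll of brown packing tape lying flat, 90 mm across, 48 mm high; to be left alone.
- marker: Bystander: marker pen, 135 mm long, lying on the bench; to be left alone.
- bottle: Bystander: clear water bottle, 64 mm across, 210 mm high; to be left alone.
- scanner: Bystander: black handheld barcode scanner lying on the bench, about 100 x 170 x 50 mm; to be left alone.
- stapler: Bystander: stapler, 140 mm long, 45 mm high; to be left alone.

How it is judged:
On the way, in this order (a step that is already met when the one before it is completed fails the run):
1. the lock is slid fully down (value of joint lock above 0.041 m), for 0.2 s.
2. the bar lies in the tray, let go (x of bar in the frame of tray between -0.04 and 0.04 m and y of bar in the frame of tray between -0.055 and 0.055 m and z of bar in the frame of tray below 0.024 m and angle between bar's own y axis and vertical between 1.49 and 1.65 rad and contact force between the fingers and bar below 0.1 N), for 0.2 s.
3. both rollers lie in the carton, let go (x of roller_a in the frame of carton between -0.06 and 0.06 m and y of roller_a in the frame of carton between -0.105 and 0.105 m and z of each of roller_a, roller_b in the frame of carton below 0.028 m and angle between roller_a's own x axis and vertical between 1.47 and 1.67 rad and contact force between the fingers and roller_a below 0.1 N and x of roller_b in the frame of carton between -0.06 and 0.06 m and y of roller_b in the frame of carton between -0.105 and 0.105 m and angle between roller_b's own x axis and vertical between 1.47 and 1.67 rad and contact force between the fingers and roller_b below 0.1 N), for 0.2 s.
At the end, for the whole second after the job is handed in: Lock within 4 mm of its lower stop; bar level (5 deg) on the tray's floor; both rollers level (5 deg) on the carton's floor, inside its walls; all let go and at rest; bare shaft within 15 mm of its start (all of step 2 and all of step 3 and value of joint lock above 0.041 m and linear speed of each of bar, roller_a, roller_b below 0.03 m/s and distance of shaft from where it was at the start of the episode below 0.015 m); the robot touches nothing.
It fails at once if a roller is let go in the air over the carton (its centre more than 65 mm above the bench) ((x of roller_a in the frame of carton between -0.13 and 0.13 m and y of roller_a in the frame of carton between -0.11 and 0.11 m and z of roller_a in the frame of carton above 0.065 m and contact force between the fingers and roller_a below 0.05 N) or (x of roller_b in the frame of carton between -0.13 and 0.13 m and y of roller_b in the frame of carton between -0.11 and 0.11 m and z of roller_b in the frame of carton above 0.065 m and contact force between the fingers and roller_b below 0.05 N)).
It fails at once if the bar is let go in the air over the tray (more than 60 mm above the bench) (x of bar in the frame of tray between -0.17 and 0.17 m and y of bar in the frame of tray between -0.065 and 0.065 m and z of bar in the frame of tray above 0.06 m and contact force between the fingers and bar below 0.05 N).
It fails at once if the bare shaft is taken out or shifted by more than 30 mm (distance of shaft from where it was at the start of the episode above 0.03 m).
It fails at once if a bystander is moved more than 30 mm (distance of any of tape, marker, bottle, scanner, stapler from where it was at the start of the episode above 0.03 m).
It also fails if it takes over 72 s, if anything falls off the work surface, if the arm or the gripper's body presses on something with over 40 N, if the wrist force passes 120 N, or if a joint passes its speed limit or range.

## Working session

There is one attempt and no reset: what is moved stays moved. The work goes in short steps, Python scripts to look and compute and a shell command to move; the robot and the scene stay as the last step left them, time stands still between calls to the robot, and variables do not carry over. Pictures are saved under pics/ and viewed, and the job is handed in when it is done.

```bash
ls -la; mkdir -p pics; python3 - <<'E'
from rig import arm,cams,order,models
import cv2,numpy as np
print(arm.sense())
for n in ["scene","top","wrist"]:
    f=cams.grab_frame(n)
    print(n,f["fx"],f["fy"],f["cx"],f["cy"],np.round(f["world_from_camera"],4).tolist())
    cv2.imwrite(f"pics/{n}0.png",f["frame"][:,:,::-1])
E
```

```text
total 12
drwxr-xr-x  3 agent agent 4096 Dec  7 09:15 .
drwxr-xr-x 23 root  root  4096 Dec  7 09:15 ..
drwxr-xr-x  2 agent agent 4096 Dec  7 09:15 pics
{'clock': 0.0, 'qpos': array([ 1.1464622 ,  0.61589598, -0.01260568,  1.42486087,  0.00812392,
        1.10339351, -0.04039118]), 'qd': array([-0.00139536, -0.00297424, -0.00058462,  0.0014606 ,  0.00048479,
       -0.00049722, -0.00059165]), 'joint_torque': array([-1.07144187e-04, -4.58935797e+01,  2.08848878e-01, -1.65747410e+01,
       -6.11614762e-02,  2.04183615e-02,  2.38185557e-04]), 'eef_pos': array([ 0.25153265, -0.59854831,  0.22850886]), 'tool_rot': array([-0.6929607 , -0.14062074,  0.69335433, -0.13889223]), 'contact_force': array([0.4425863 , 0.03345094, 0.75631253]), 'wrist_torque': array([-0.00098975,  0.03599344, -0.01742296]), 'width': 0.9981261867655756}
scene 509.42669863369866 509.42669863369866 277.98214529671446 217.71170916798323 [[-0.2612, 0.725, -0.6373, 1.3725], [0.9653, 0.1915, -0.1778, 0.2055], [-0.0068, -0.6615, -0.7499, 1.0169], [0.0, 0.0, 0.0, 1.0]]
top 427.6629350911743 427.6629350911743 280.86108975721277 218.15394586064536 [[-0.006, -0.9966, 0.0821, 0.5339], [-1.0, 0.0056, -0.0059, 0.0128], [0.0054, -0.0821, -0.9966, 1.141], [0.0, 0.0, 0.0, 1.0]]
wrist 325.19226210127806 325.19226210127806 281.2707013870556 206.76157594539575 [[0.3873, -0.8812, -0.2712, 0.3274], [-0.922, -0.3708, -0.1118, -0.5666], [-0.002, 0.2934, -0.956, 0.384], [0.0, 0.0, 0.0, 1.0]]
```

View pics/scene0.png

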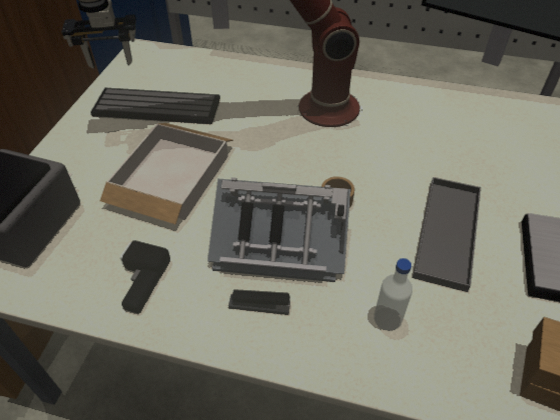

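View pics/top0.png

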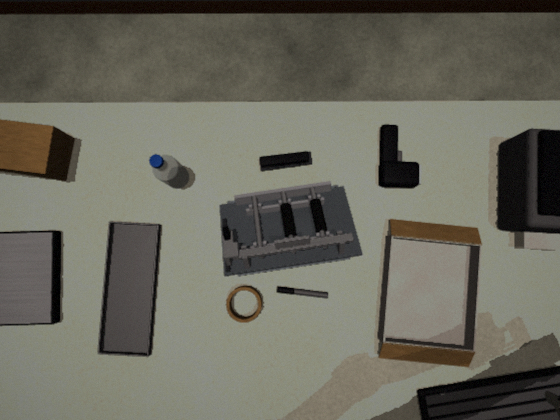

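View pics/wrist0.png

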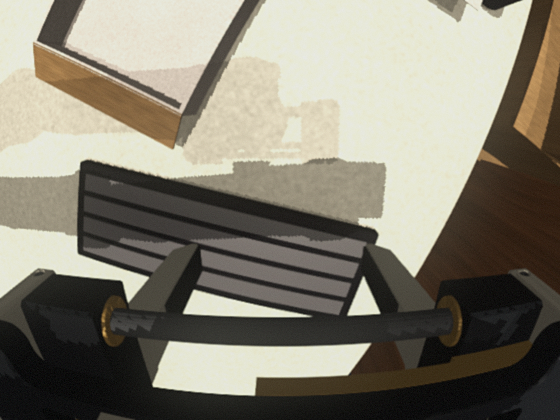

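The top view shows the cradle at about (row 228, col 290), with the lock at its left end (+y). The tray is at left (288,131) and the carton at right (292,430). The two sleeved rollers are at cols 288 and 318, and the bare shaft is at col 257. Next I'll triangulate these.

```bash
cat > h.py <<'E'
from rig import arm,cams,order,models
import cv2,numpy as np
from scipy.optimize import least_squares
from scipy.spatial.transform import Rotation as R
def ray(f,rc,fish=False):
    u=(rc[1]-f["cx"])/f["fx"]; v=(rc[0]-f["cy"])/f["fy"]
    if fish:
        r=np.hypot(u,v); d=np.array([np.sin(r)*u/r,np.sin(r)*v/r,np.cos(r)]) if r>1e-9 else np.array([0,0,1.])
    else: d=np.array([u,v,1.]); d/=np.linalg.norm(d)
    T=np.array(f["world_from_camera"]); return T[:3,3],T[:3,:3]@d
def proj(f,p,fish=False):
    T=np.array(f["world_from_camera"]); c=T[:3,:3].T@(np.asarray(p)-T[:3,3])
    if fish:
        th=np.arctan2(np.hypot(c[0],c[1]),c[2]); k=th/np.hypot(c[0],c[1])
    else: k=1/c[2]
    return np.array([f["cy"]+f["fy"]*c[1]*k,f["cx"]+f["fx"]*c[0]*k])
def tri(rays):
    A=np.zeros((3,3));b=np.zeros(3)
    for o,d in rays:
        P=np.eye(3)-np.outer(d,d);A+=P;b+=P@o
    p=np.linalg.solve(A,b)
    return p,[float(np.linalg.norm((np.eye(3)-np.outer(d,d))@(p-o))) for o,d in rays]
def atz(o,d,z): return o+d*(z-o[2])/d[2]
def st():
    s=arm.sense(); Rm=R.from_quat(s["tool_rot"]).as_matrix()
    print("t",round(s["clock"],2),"p",np.round(s["eef_pos"],4),"x",np.round(Rm[:,0],3),"y",np.round(Rm[:,1],3),"F",np.round(s["contact_force"],1),"w",round(s["width"]*93,1),"q",np.round(s["qpos"],2)); return s
E
python3 - <<'E'
from h import *
F={n:cams.grab_frame(n) for n in ["scene","top"]}
for name in ["rack","face","lock_grip","bar","bar_tab","roller_a","shaft","carton","tray","bottle","tape","marker","stapler","scanner"]:
    D={n:models.tip_of(n,name) for n in F}
    for n in F: print(name,n,[(np.round(d["centre"],1).tolist(),round(d["score"],2)) for d in D[n][:3]])
    if all(D.values()):
        p,r=tri([ray(F[n],D[n][0]["centre"]) for n in F]); print("   ->",np.round(p,4),np.round(r,4))
E
```

```text
rack scene [([244.0, 278.9], 0.8), ([188.4, 276.2], 0.45)]
rack top []
face scene [([227.5, 277.8], 0.79)]
face top [([221.2, 287.0], 0.94), ([222.0, 253.0], 0.36)]
   -> [ 0.6129 -0.0079  0.0873] [0.0007 0.0007]
lock_grip scene [([212.2, 340.6], 0.73)]
lock_grip top [([230.4, 228.2], 0.61), ([301.3, 242.6], 0.34)]
   -> [0.587  0.1316 0.1535] [0.0029 0.0029]
bar scene [([189.9, 278.9], 0.89)]
bar top [([244.8, 290.6], 0.81)]
   -> [ 0.554  -0.0174  0.1549] [0.0024 0.0024]
bar_tab scene [([187.7, 275.7], 0.88), ([266.3, 148.2], 0.58)]
bar_tab top [([241.0, 295.1], 0.73)]
   -> [ 0.5618 -0.0253  0.168 ] [0.0002 0.0002]
roller_a scene [([226.0, 277.1], 0.76), ([220.2, 246.5], 0.56)]
roller_a top [([216.3, 318.5], 0.89), ([219.5, 287.8], 0.7)]
   -> [ 0.6179 -0.0472  0.0957] [0.0389 0.0389]
shaft scene [([225.1, 309.3], 0.84)]
shaft top [([223.5, 255.0], 0.58)]
   -> [0.6063 0.0684 0.1114] [0.0007 0.0007]
carton scene [([176.8, 168.7], 0.89), ([264.8, 148.9], 0.65)]
carton top [([291.0, 427.7], 0.58)]
   -> [ 0.4319 -0.3832 -0.0058] [0. 0.]
tray scene [([232.8, 444.9], 0.71)]
tray top [([284.6, 132.1], 0.67), ([230.2, 289.0], 0.43)]
   -> [0.455  0.3953 0.0081] [0.0014 0.0014]
bottle scene [([315.4, 386.3], 0.66)]
bottle top [([177.3, 179.5], 0.93)]
   -> [0.7379 0.2777 0.0098] [0.0015 0.0015]
tape scene [([198.8, 336.7], 0.7), ([244.0, 277.5], 0.26)]
tape top [([302.7, 244.5], 0.96)]
   -> [0.4057 0.1028 0.0057] [0.0002 0.0002]
marker scene []
marker top [([289.2, 302.7], 0.81), ([243.1, 295.1], 0.52)]
stapler scene [([305.2, 260.1], 0.69), ([226.5, 279.2], 0.52)]
stapler top [([162.2, 286.1], 0.68)]
   -> [ 7.794e-01 -7.200e-03 -5.000e-04] [0.002 0.002]
scanner scene []
scanner top [([174.8, 393.4], 0.95)]
```

```bash
cat > fit.py <<'E'
from h import *
c,s=np.cos(np.pi/6),.5
S=np.array([c,0,-s]);N=np.array([s,0,c]);Y=np.array([0,1.,0])
M=np.array([0,0,.078])
L={"face":M,"bar":M-.082*S+.040*N,"bar_tab":M-.082*S+.059*N,"shaft":M+.026*N+.075*Y,"r0":M+.026*N,"r1":M+.026*N-.075*Y}
def tw(p,L): return np.array([p[0],p[1],p[3]])+R.from_euler('z',p[2]).apply(L)
if __name__=="__main__":
    F={n:cams.grab_frame(n) for n in ["scene","top"]}
    obs=[("face","scene",(227.5,277.8)),("face","top",(221.2,287)),("bar","scene",(189.9,278.9)),("bar","top",(244.8,290.6)),
    ("bar_tab","scene",(187.7,275.7)),("bar_tab","top",(241,295.1)),("shaft","scene",(225.1,309.3)),("shaft","top",(223.5,255)),
    ("r0","scene",(226,277.1)),("r0","top",(219.5,287.8)),("r1","scene",(220.2,246.5)),("r1","top",(216.3,318.5))]
    res=lambda p:np.concatenate([proj(F[n],tw(p,L[k]))-np.array(o) for k,n,o in obs])
    r=least_squares(res,[.6,0,.1,0],loss="soft_l1")
    print(np.round(r.x,4)); print(np.round(res(r.x).reshape(-1,2),1).tolist())
    for k in L: print(k,np.round(tw(r.x,L[k]),4))
    p=r.x
    for n in F:
        im=F[n]["frame"][:,:,::-1].copy(); im=cv2.resize(im,None,fx=4,fy=4,interpolation=cv2.INTER_CUBIC)
        def ln(a,b,col):
            a,b=[proj(F[n],tw(p,q)) for q in(a,b)]
            cv2.line(im,tuple(int(v*4+2) for v in a[::-1]),tuple(int(v*4+2) for v in b[::-1]),col,1)
        for y in(-.075,0,.075): ln(M+.026*N+y*Y-.09*S,M+.026*N+y*Y+.09*S,(0,0,255))
        for dx in(-.01,.01): ln(L["bar"]+dx*S-.14*Y+.005*N,L["bar"]+dx*S+.14*Y+.005*N,(0,255,0))
        ln(L["bar_tab"]-.04*Y+.014*N,L["bar_tab"]+.04*Y+.014*N,(255,0,0))
        x,y=.105,.165
        for a,b in [((-x,-y,0),(x,-y,0)),((x,-y,0),(x,y,0)),((x,y,0),(-x,y,0)),((-x,y,0),(-x,-y,0))]: ln(np.array(a),np.array(b),(0,255,255))
        cc=proj(F[n],tw(p,M))*4
        r0,c0=int(cc[0]-300),int(cc[1]-400)
        cv2.imwrite(f"pics/fit_{n}.png",im[r0:r0+600,c0:c0+800])
E
python3 fit.py
```

```text
[ 0.6036 -0.0103  0.1404  0.0014]
[[-0.9, -0.3], [4.0, 0.7], [-0.3, 1.1], [0.1, 1.0], [-0.1, 3.8], [-0.4, -3.9], [2.3, -0.9], [0.3, 1.6], [-1.4, -0.3], [-0.2, -0.7], [1.6, -1.0], [-1.4, -1.0]]
face [ 0.6036 -0.0103  0.0794]
bar [ 0.5531 -0.0175  0.155 ]
bar_tab [ 0.5625 -0.0161  0.1715]
shaft [0.606  0.0658 0.1019]
r0 [ 0.6165 -0.0085  0.1019]
r1 [ 0.627  -0.0828  0.1019]
```

View pics/fit_scene.png

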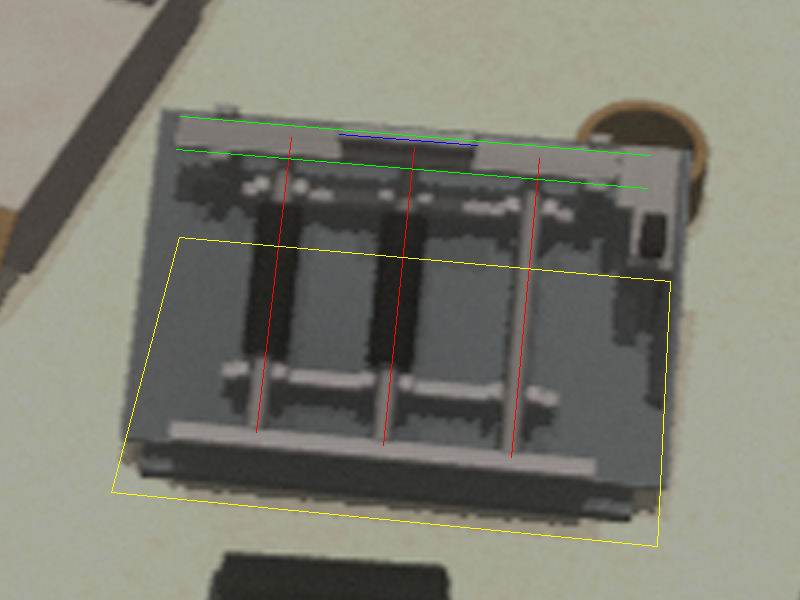

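View pics/fit_top.png

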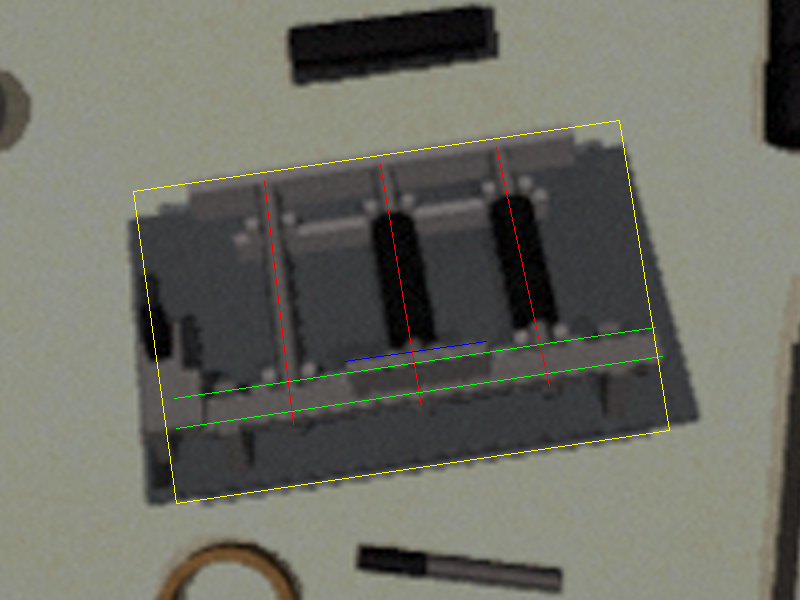

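```bash
cat >> h.py <<'E'
def goto(p,tx,ty):
    """tell shift in units (40mm) and turn in units (5deg) to reach TCP p with tool axes tx, ty"""
    s=st(); tx=np.array(tx)/np.linalg.norm(tx); ty=np.array(ty)-np.dot(ty,tx)*tx; ty/=np.linalg.norm(ty)
    Rt=np.column_stack([tx,ty,np.cross(tx,ty)]); R0=R.from_quat(s["tool_rot"]).as_matrix()
    d=(np.array(p)-s["eef_pos"])/.04
    rv=np.degrees(R.from_matrix(Rt@R0.T).as_rotvec())/5
    print("  shift units",np.round(d,2),"turn units",np.round(rv,2),"|turn|deg",round(5*np.linalg.norm(rv),1))
E
python3 - <<'E'
from fit import *
p=[.6036,-.0103,.1404,.0]
n=R.from_euler('z',.14).apply(N); sl=R.from_euler('z',.14).apply(S); y=R.from_euler('z',.14).apply(Y)
print(n,sl,y)
t=tw(p,M)+.23*n+.03*y
print(t)
goto(t,-n,sl);goto(t,-n,-sl);goto(t,-n,y);goto(t,-n,-y)
E
```

```text
[0.495108   0.06977156 0.8660254 ] [ 0.85755221  0.12084788 -0.5       ] [-0.13954311  0.990216    0.        ]
[0.71328855 0.03545394 0.27718584]
t 1.75 p [ 0.2518 -0.5992  0.2296] x [-0.  0. -1.] y [ 0.387 -0.922 -0.   ] F [0.8 0.1 0. ] w 92.8 q [ 1.15  0.61 -0.01  1.42  0.01  1.1  -0.04]
  shift units [11.54 15.87  1.19] turn units [ 3.18  5.6  14.68] |turn|deg 80.2
t 1.75 p [ 0.2518 -0.5992  0.2296] x [-0.  0. -1.] y [ 0.387 -0.922 -0.   ] F [0.8 0.1 0. ] w 92.8 q [ 1.15  0.61 -0.01  1.42  0.01  1.1  -0.04]
  shift units [11.54 15.87  1.19] turn units [ -6.01   3.41 -20.41] |turn|deg 107.8
t 1.75 p [ 0.2518 -0.5992  0.2296] x [-0.  0. -1.] y [ 0.387 -0.922 -0.   ] F [0.8 0.1 0. ] w 92.8 q [ 1.15  0.61 -0.01  1.42  0.01  1.1  -0.04]
  shift units [11.54 15.87  1.19] turn units [ 8.34  2.3  32.  ] |turn|deg 165.7
t 1.75 p [ 0.2518 -0.5992  0.2296] x [-0.  0. -1.] y [ 0.387 -0.922 -0.   ] F [0.8 0.1 0. ] w 92.8 q [ 1.15  0.61 -0.01  1.42  0.01  1.1  -0.04]
  shift units [11.54 15.87  1.19] turn units [-1.6   5.8  -2.89] |turn|deg 33.4
```

```bash
python3 -m pendant '[{"twist":[0.16,0.28,0.73],"translation":[0.58,0.79,0.3],"fingers":93},{"twist":[0.16,0.28,0.73],"translation":[0.58,0.79,0.3],"fingers":93},{"twist":[0.16,0.28,0.73],"translation":[0.58,0.79,0.3],"fingers":93},{"twist":[0.16,0.28,0.73],"translation":[0.58,0.79,0.3],"fingers":93},{"twist":[0.16,0.28,0.73],"translation":[0.58,0.79,0.3],"fingers":93},{"twist":[0.16,0.28,0.73],"translation":[0.58,0.79,0.1],"fingers":60},{"twist":[0.16,0.28,0.73],"translation":[0.58,0.79,0],"fingers":60},{"twist":[0.16,0.28,0.73],"translation":[0.58,0.79,0],"fingers":60},{"twist":[0.16,0.28,0.73],"translation":[0.58,0.79,0],"fingers":60},{"twist":[0.16,0.28,0.73],"translation":[0.58,0.79,0],"fingers":60}]'
python3 - <<'E'
from fit import *
p=[.6036,-.0103,.1404,.0]
n=R.from_euler('z',.14).apply(N); sl=R.from_euler('z',.14).apply(S); y=R.from_euler('z',.14).apply(Y)
t=tw(p,M)+.23*n+.03*y
goto(t,-n,sl)
E
```

```text
clock: 2.58
eef_pos: [0.4765, -0.2808, 0.2981]
tool_rot: [-0.528, -0.408, 0.688, -0.286]
contact_force: [1.2, -1.1, 0.6]
width: 0.69
t 2.58 p [ 0.4765 -0.2808  0.2981] x [-0.28   0.037 -0.959] y [ 0.824 -0.503 -0.26 ] F [ 1.2 -1.1  0.6] w 64.1 q [ 0.55  0.55 -0.19  1.39  0.17  1.49 -0.19]
  shift units [ 5.92  7.91 -0.52] turn units [1.83 2.73 7.33] |turn|deg 40.1
```

```bash
python3 -m pendant '[{"twist":[0.18,0.28,0.73],"translation":[0.59,0.79,0],"fingers":60},{"twist":[0.18,0.28,0.73],"translation":[0.59,0.79,0],"fingers":60},{"twist":[0.18,0.28,0.73],"translation":[0.59,0.79,0],"fingers":60},{"twist":[0.18,0.28,0.73],"translation":[0.59,0.79,0],"fingers":60},{"twist":[0.18,0.28,0.73],"translation":[0.59,0.79,0],"fingers":60},{"twist":[0.18,0.28,0.73],"translation":[0.59,0.79,0],"fingers":40},{"twist":[0.18,0.28,0.73],"translation":[0.59,0.79,0],"fingers":40},{"twist":[0.18,0.28,0.73],"translation":[0.59,0.79,0],"fingers":40},{"twist":[0.18,0.28,0.73],"translation":[0.59,0.79,0],"fingers":40},{"twist":[0.18,0.28,0.73],"translation":[0.59,0.79,-0.3],"fingers":40}]'
python3 - <<'E'
from fit import *
p=[.6036,-.0103,.1404,.0]
n=R.from_euler('z',.14).apply(N); sl=R.from_euler('z',.14).apply(S); y=R.from_euler('z',.14).apply(Y)
t=tw(p,M)+.23*n+.03*y
goto(t,-n,sl)
f=cams.grab_frame("wrist"); cv2.imwrite("pics/w1.png",f["frame"][:,:,::-1])
np.savez("w1.npz",**f)
for nm in ["face","lock_grip","bar","bar_tab","roller_a","shaft"]: print(nm,[(np.round(d["centre"],1).tolist(),round(d["score"],2)) for d in models.tip_of("wrist",nm)[:3]])
E
```

```text
clock: 3.42
eef_pos: [0.6768, 0.0155, 0.2694]
tool_rot: [0.328, 0.625, -0.588, 0.395]
contact_force: [0.5, -0.8, 1.0]
width: 0.436
t 3.42 p [0.6768 0.0155 0.2694] x [-0.473 -0.055 -0.88 ] y [ 0.874  0.094 -0.476] F [ 0.5 -0.8  1. ] w 40.5 q [-0.11  0.96  0.14  0.69 -0.06  1.98  0.1 ]
  shift units [0.91 0.5  0.2 ] turn units [0.   0.32 0.35] |turn|deg 2.4
face [([198.3, 299.2], 0.76)]
lock_grip [([60.9, 260.4], 0.89), ([213.4, 227.1], 0.54)]
bar [([213.2, 224.7], 0.57)]
bar_tab [([221.0, 220.1], 0.77)]
roller_a [([264.9, 304.6], 0.96)]
shaft [([135.9, 302.3], 0.59)]
```

View pics/w1.png

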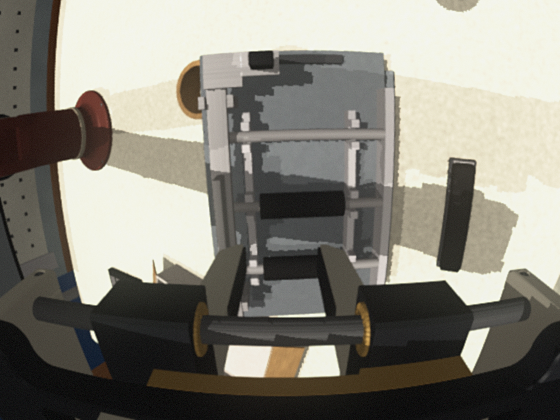

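The wrist view shows the lock grip at (60,260), its plate over the bar end at the upper left, the shaft at row 135, and rollers at rows 204 and 265. I'll combine the three views for the refit.

```bash
cat > tr.py <<'E'
from fit import *
F={n:cams.grab_frame(n) for n in ["scene","top"]}
F["wrist"]=dict(np.load("w1.npz"))
obs=[("face","scene",(227.5,277.8)),("bar","scene",(189.9,278.9)),("bar","top",(244.8,290.6)),
("bar_tab","scene",(187.7,275.7)),("bar_tab","top",(241,295.1)),("shaft","scene",(225.1,309.3)),("shaft","top",(223.5,255)),
("r0","scene",(226,277.1)),("r0","top",(219.5,287.8)),("r1","scene",(220.2,246.5)),("r1","top",(216.3,318.5)),
("face","wrist",(198.3,299.2)),("bar","wrist",(213.2,224.7)),("bar_tab","wrist",(221,220.1)),("shaft","wrist",(135.,308)),("r0","wrist",(204.5,302)),("r1","wrist",(264.9,304.6))]
res=lambda p:np.concatenate([proj(F[n],tw(p,L[k]),n=="wrist")-np.array(o) for k,n,o in obs])
r=least_squares(res,[.6,0,.1,0],loss="soft_l1")
print(np.round(r.x,4))
for (k,n,o),e in zip(obs,res(r.x).reshape(-1,2)): print(k,n,np.round(e,1))
for k in L: print(k,np.round(tw(r.x,L[k]),4))
G={"wrist":(60.9,260.4),"scene":(212.2,340.6),"top":(230.4,228.2)}
rs={n:ray(F[n],G[n],n=="wrist") for n in G}
print(tri(rs.values()),tri([rs["wrist"],rs["scene"]]),tri([rs["wrist"],rs["top"]]))
for k in ["r0","r1","shaft","bar","bar_tab","face"]:
    print(k,tri([ray(F[n],o,n=="wrist") for kk,n,o in obs if kk==k]))
E
python3 tr.py
```

```text
[ 0.6026 -0.0114  0.1534  0.0027]
face scene [-1.7 -0.6]
bar scene [-1.   0.5]
bar top [0.5 1.8]
bar_tab scene [-0.9  3.2]
bar_tab top [ 0.  -3.2]
shaft scene [ 1.2 -1.1]
shaft top [1.1 2. ]
r0 scene [-2.2 -0.6]
r0 top [ 0.2 -0.4]
r1 scene [ 1.1 -1.3]
r1 top [-1.4 -0.7]
face wrist [0.6 1.6]
bar wrist [-0.8 -0.1]
bar_tab wrist [-2.9  1.8]
shaft wrist [-0.7 -7.1]
r0 wrist [0.5 0.9]
r1 wrist [ 3.1 -0.5]
face [ 0.6026 -0.0114  0.0807]
bar [ 0.5522 -0.0192  0.1563]
bar_tab [ 0.5616 -0.0177  0.1728]
shaft [0.604  0.0647 0.1032]
r0 [ 0.6154 -0.0094  0.1032]
r1 [ 0.6269 -0.0835  0.1032]
(array([0.585973  , 0.13177858, 0.15661783]), [0.003543558732940078, 0.003546361312495805, 0.00367855504944684]) (array([0.57010567, 0.13383363, 0.13697832]), [0.001064603420648216, 0.0010646034206481664]) (array([0.58691945, 0.12961805, 0.16427493]), [0.00214813396225848, 0.0021481339622584396])
r0 (array([ 0.61525323, -0.00952536,  0.09836614]), [0.0025905572329624144, 0.001394787241281168, 0.002866506154249245])
r1 (array([ 0.62353799, -0.08308137,  0.10055439]), [0.002507495258404482, 0.002299109638178219, 0.0026702217845655956])
shaft (array([0.60884277, 0.06759438, 0.10944271]), [0.003060449066198223, 0.003073340977358489, 0.005556403078154854])
bar (array([ 0.55426541, -0.01784981,  0.15709964]), [0.002304916652416943, 0.002912709620544711, 0.0016962538359671373])
bar_tab (array([ 0.56054959, -0.02429883,  0.16955163]), [0.00228650616632149, 0.0013433376229731728, 0.0034691898171953575])
face (array([ 0.59649179, -0.01330167,  0.06906967]), [0.0020759367826332564, 0.002075936782633198])
```

```bash
cat >> tr.py <<'E'
print("----")
P=np.array([.6028,-.0113,.148,.002])
def lockpix(q): return tw(P,M+q[0]*S+q[1]*Y+.066*N)
rr=least_squares(lambda q:np.concatenate([proj(F[n],lockpix(q),n=="wrist")-np.array(G[n]) for n in G]),[-.04,.13])
print(rr.x,rr.fun,lockpix(rr.x))
t=lockpix(rr.x)
n,sl=[R.from_euler('z',P[2]).apply(v) for v in(N,S)]
goto(t+.05*n,-n,sl)
E
python3 tr.py|sed -n '/----/,$p'
```

```text
----
[-0.03673814  0.14502717] [ 0.45751214  1.34608774 -1.87876616 -0.55752543  2.10368678 -1.67345739] [0.58258515 0.1323163  0.15552675]
t 3.97 p [0.6752 0.0153 0.2679] x [-0.477 -0.05  -0.877] y [ 0.872  0.094 -0.48 ] F [-0.2  0.1 -0.1] w 40.1 q [-0.1   0.96  0.13  0.7  -0.06  1.98  0.1 ]
  shift units [-1.7   3.02 -1.73] turn units [-0.05  0.26  0.47] |turn|deg 2.7
```

```bash
python3 -m pendant '[{"twist":[0,0.05,0.09],"translation":[-0.34,0.6,-0.2],"fingers":45},{"twist":[0,0.05,0.09],"translation":[-0.34,0.6,-0.35],"fingers":45},{"twist":[0,0.05,0.09],"translation":[-0.34,0.6,-0.35],"fingers":45},{"twist":[0,0.05,0.09],"translation":[-0.34,0.6,-0.35],"fingers":45},{"twist":[0,0.05,0.09],"translation":[-0.34,0.6,-0.35],"fingers":45},{"twist":[0,0,0],"translation":[0,0,0],"fingers":45}]'
python3 - <<'E'
from fit import *
t=np.array([.5826,.1323,.1555])
P=np.array([.6028,-.0113,.148,.002])
n,sl=[R.from_euler('z',P[2]).apply(v) for v in(N,S)]
goto(t+.05*n,-n,sl)
f=cams.grab_frame("wrist"); cv2.imwrite("pics/w2.png",f["frame"][:,:,::-1])
np.savez("w2.npz",**f)
print("pred",proj(f,t,True))
for nm in ["lock_grip","bar","bar_tab","shaft"]: print(nm,[(np.round(d["centre"],1).tolist(),round(d["score"],2)) for d in models.tip_of("wrist",nm)[:3]])
E
```

```text
clock: 4.47
eef_pos: [0.6043, 0.1327, 0.2052]
tool_rot: [0.315, 0.635, -0.584, 0.396]
contact_force: [-0.3, 1.7, -0.0]
width: 0.482
t 4.47 p [0.6043 0.1327 0.2052] x [-0.488 -0.062 -0.871] y [ 0.862  0.119 -0.492] F [-0.3  1.7 -0. ] w 44.8 q [-0.27  0.88  0.1   1.07 -0.1   1.71 -0.04]
  shift units [ 0.07  0.08 -0.16] turn units [-0.06  0.1   0.15] |turn|deg 1.0
pred [229.00776082 289.56365139]
lock_grip [([224.3, 287.0], 0.84)]
bar [([358.2, 242.6], 0.66)]
bar_tab [([372.7, 237.9], 0.9)]
shaft [([286.9, 326.9], 0.58), ([80.8, 528.7], 0.42)]
```

View pics/w2.png

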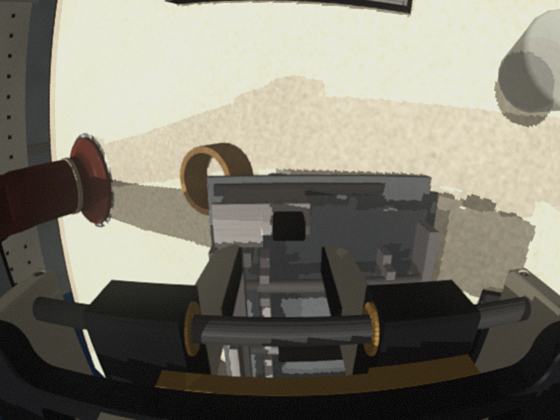

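The wrist view shows the black grip at about (226,289), slightly above the prediction (229,290). Fingers are clear of it at this height.

```bash
cat > tr2.py <<'E'
from fit import *
F={n:cams.grab_frame(n) for n in ["scene","top"]}
F["wrist"]=dict(np.load("w1.npz"));F["wrist2"]=dict(np.load("w2.npz"))
G={"wrist":(60.9,260.4),"scene":(212.2,340.6),"top":(230.4,228.2),"wrist2":(224.5,287.5)}
rs={n:ray(F[n],G[n],"wrist" in n) for n in G}
print(tri(rs.values())); print(tri([rs["wrist"],rs["wrist2"]]))
P=np.array([.6028,-.0113,.148,.002])
def lp(q): return tw(P,M+q[0]*S+q[1]*Y+.066*N)
rr=least_squares(lambda q:np.concatenate([proj(F[n],lp(q),"wrist" in n)-np.array(G[n]) for n in G]),[-.04,.13])
print(rr.x,rr.fun,lp(rr.x))
t=lp(rr.x)
n,sl=[R.from_euler('z',P[2]).apply(v) for v in(N,S)]
goto(t+.004*n,-n,sl)
E
python3 tr2.py
```

```text
(array([0.5836371 , 0.13262088, 0.15443579]), [0.002698523318328878, 0.0030146470682147803, 0.005544308846130026, 0.004014529421495788])
(array([0.57863272, 0.13313776, 0.15154112]), [4.249711046431379e-05, 4.249711046433515e-05])
[-0.03752267  0.14683619] [-1.44839891  0.38795526 -2.14902254  0.26311393  2.50699106 -2.42981626
  2.04081827  0.88440821] [0.58164639 0.13400536 0.15591901]
t 4.82 p [0.6093 0.1238 0.2074] x [-0.481 -0.064 -0.874] y [ 0.868  0.106 -0.485] F [ 0.7  0.8 -0.1] w 44.5 q [-0.26  0.88  0.1   1.06 -0.1   1.71 -0.04]
  shift units [-0.64  0.26 -1.2 ] turn units [0.03 0.2  0.28] |turn|deg 1.7
```

```bash
python3 -m pendant '[{"twist":[0.03,0.1,0.14],"translation":[-0.07,0.34,-0.2],"fingers":45},{"twist":[0,0.1,0.14],"translation":[0,0,0],"fingers":45},{"twist":[0,0,0],"translation":[0,0,0],"fingers":45}]'
python3 - <<'E'
from fit import *
P=np.array([.6028,-.0113,.148,.002])
n,sl=[R.from_euler('z',P[2]).apply(v) for v in(N,S)]
t=np.array([.5816,.1338,.1555])
goto(t+.004*n,-n,sl)
E
```

```text
clock: 5.07
eef_pos: [0.6077, 0.136, 0.1993]
tool_rot: [0.308, 0.636, -0.585, 0.398]
contact_force: [-0.1, -0.7, -0.3]
width: 0.484
t 5.07 p [0.6077 0.136  0.1993] x [-0.494 -0.073 -0.867] y [ 0.857  0.126 -0.499] F [-0.1 -0.7 -0.3] w 45.0 q [-0.27  0.89  0.1   1.05 -0.1   1.72 -0.04]
  shift units [-0.6  -0.05 -1.01] turn units [0.   0.01 0.02] |turn|deg 0.1
```

```bash
python3 -m pendant '[{"twist":[0,0,0],"translation":[-0.2,-0.02,-0.34],"fingers":45},{"twist":[0,0,0],"translation":[-0.2,-0.02,-0.34],"fingers":45},{"twist":[0,0,0],"translation":[-0.2,-0.02,-0.34],"fingers":45},{"twist":[0,0,0],"translation":[0,0,0],"fingers":45},{"twist":[0,0,0],"translation":[0,0,0],"fingers":45}]'
python3 - <<'E'
from h import *
st()
f=cams.grab_frame("wrist"); cv2.imwrite("pics/w3.png",f["frame"][:,:,::-1])
E
```

```text
clock: 5.48
eef_pos: [0.5838, 0.1346, 0.1564]
tool_rot: [0.308, 0.637, -0.584, 0.399]
contact_force: [0.6, -0.1, -0.5]
width: 0.483
t 5.48 p [0.5838 0.1346 0.1564] x [-0.493 -0.074 -0.867] y [ 0.857  0.128 -0.498] F [ 0.6 -0.1 -0.5] w 44.9 q [-0.28  0.89  0.09  1.19 -0.1   1.59 -0.03]
```

View pics/w3.png

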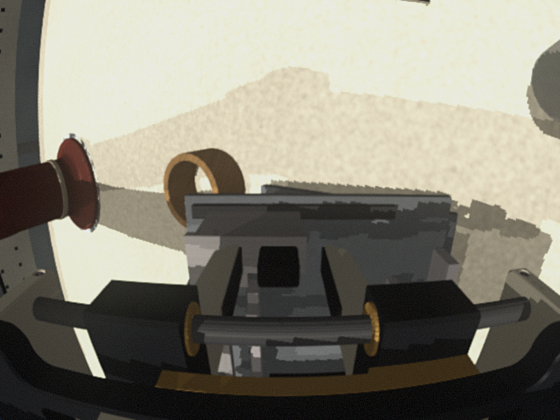

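```bash
python3 -m pendant '[{"twist":[0,0,0],"translation":[0,0,0],"fingers":10},{"twist":[0,0,0],"translation":[0,0,0],"fingers":10},{"twist":[0,0,0],"translation":[0,0,0],"fingers":10},{"twist":[0,0,0],"translation":[0,0,0],"fingers":10},{"twist":[0,0,0],"translation":[0.21,0.03,-0.125],"fingers":10},{"twist":[0,0,0],"translation":[0.21,0.03,-0.125],"fingers":10}]' 20
python3 -c "
from h import *
st()"
```

```text
clock: 6.03
eef_pos: [0.5999, 0.1368, 0.1501]
tool_rot: [0.307, 0.637, -0.585, 0.397]
contact_force: [-2.9, -0.5, 0.8]
width: 0.233
t 6.03 p [0.5999 0.1368 0.1501] x [-0.496 -0.074 -0.865] y [ 0.856  0.128 -0.502] F [-2.9 -0.5  0.8] w 21.7 q [-0.28  0.92  0.09  1.13 -0.1   1.62 -0.03]
```

Gripped (21.7 mm on a 22 mm block) and sliding at about 3 N, as described. I'll continue to the stop.

```bash
python3 -m pendant '[{"twist":[0,0,0],"translation":[0.21,0.03,-0.125],"fingers":10},{"twist":[0,0,0],"translation":[0.21,0.03,-0.125],"fingers":10},{"twist":[0,0,0],"translation":[0.15,0.02,-0.09],"fingers":10},{"twist":[0,0,0],"translation":[0.11,0.016,-0.065],"fingers":10},{"twist":[0,0,0],"translation":[0.11,0.016,-0.065],"fingers":10},{"twist":[0,0,0],"translation":[0.11,0.016,-0.065],"fingers":10}]'
python3 -c "
from h import *
s=st()
print(np.dot(s['eef_pos']-np.array([.5838,.1346,.1564]),[.8565,.1277,-.5]))"
```

```text
clock: 6.53
eef_pos: [0.6208, 0.1398, 0.1372]
tool_rot: [0.289, 0.646, -0.595, 0.381]
contact_force: [-11.7, -1.6, 5.7]
width: 0.237
t 6.53 p [0.6208 0.1398 0.1372] x [-0.542 -0.08  -0.836] y [ 0.827  0.124 -0.548] F [-11.7  -1.6   5.7] w 22.1 q [-0.27  1.01  0.09  0.99 -0.11  1.72 -0.03]
0.04195413888336907
```

```bash
python3 -m pendant '[{"twist":[0,-0.3,0],"translation":[0.15,0.02,-0.09],"fingers":10},{"twist":[0,-0.3,0],"translation":[0.15,0.02,-0.09],"fingers":10}]'
python3 - <<'E'
from h import *
s=st()
print(np.dot(s['eef_pos']-np.array([.5838,.1346,.1564]),[.8565,.1277,-.5]))
for c in ["scene","top"]:
    f=cams.grab_frame(c); d=models.tip_of(c,"lock_grip")
    print(d[:2]); im=cv2.resize(f["frame"][150:300,200:400,::-1],None,fx=4,fy=4); cv2.imwrite(f"pics/{c}4.png",im)
E
```

```text
clock: 6.7
eef_pos: [0.6208, 0.1398, 0.1371]
tool_rot: [0.292, 0.642, -0.595, 0.386]
contact_force: [-14.2, -1.5, 11.7]
width: 0.237
t 6.7 p [0.6208 0.1398 0.1371] x [-0.532 -0.085 -0.843] y [ 0.834  0.121 -0.538] F [-14.2  -1.5  11.7] w 22.0 q [-0.27  1.    0.09  1.   -0.1   1.71 -0.04]
0.04202253681978988
[]
[{'centre': [216.4, 223.5], 'score': 0.63}]
```

View pics/scene4.png

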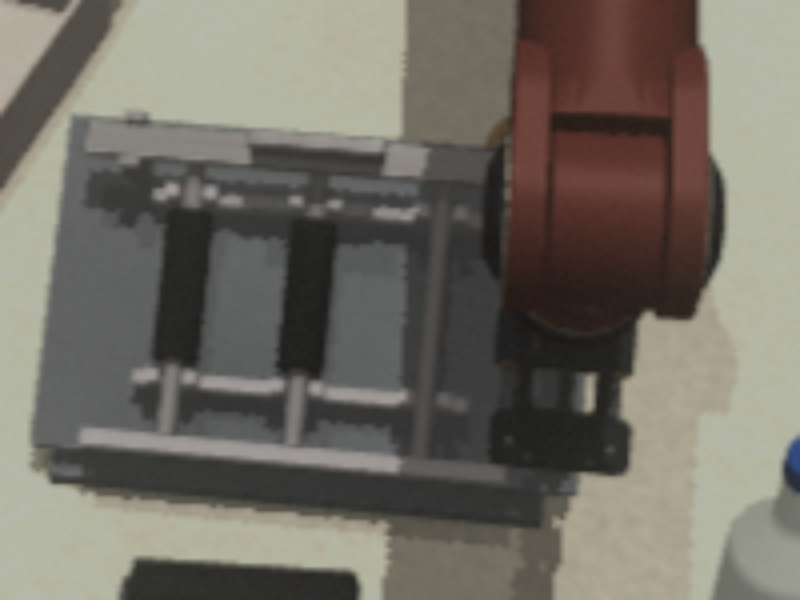

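```bash
python3 -m pendant '[{"twist":[0,0,0],"translation":[0,0,0],"fingers":45},{"twist":[0,0,0],"translation":[0,0,0],"fingers":45},{"twist":[0,0,0],"translation":[0,0,0],"fingers":45},{"twist":[0,0,0],"translation":[0.2,0.03,0.35],"fingers":45},{"twist":[0,0,0],"translation":[0.2,0.03,0.35],"fingers":45},{"twist":[0,0,0],"translation":[0.2,0.03,0.35],"fingers":45},{"twist":[0,0,0],"translation":[0,0,0],"fingers":45}]'
python3 - <<'E'
from fit import *
P=np.array([.6028,-.0113,.148,.002])
n,sl=[R.from_euler('z',P[2]).apply(v) for v in(N,S)]
t=tw(P,L["bar_tab"]); print(t)
goto(t+.05*n,-n,sl)
f=cams.grab_frame("wrist"); cv2.imwrite("pics/w5.png",f["frame"][:,:,::-1])
print(models.tip_of("wrist","lock_grip")[:2])
lg=tw(P,M+(-.0375+.042)*S+.147*Y+.066*N); print(proj(f,lg,True))
E
```

```text
clock: 7.48
eef_pos: [0.6469, 0.1435, 0.1806]
tool_rot: [0.293, 0.641, -0.594, 0.387]
contact_force: [0.6, 0.5, 1.5]
width: 0.483
[ 0.56173975 -0.01742168  0.1720955 ]
t 7.48 p [0.6469 0.1435 0.1806] x [-0.528 -0.084 -0.845] y [ 0.837  0.121 -0.534] F [0.6 0.5 1.5] w 44.9 q [-0.27  1.02  0.1   0.83 -0.1   1.85 -0.04]
  shift units [-1.51 -3.93  0.87] turn units [ 0.14 -0.44 -0.  ] |turn|deg 2.3
[{'centre': [233.2, 280.0], 'score': 0.59}]
[230.88490306 280.5363117 ]
```

View pics/w5.png

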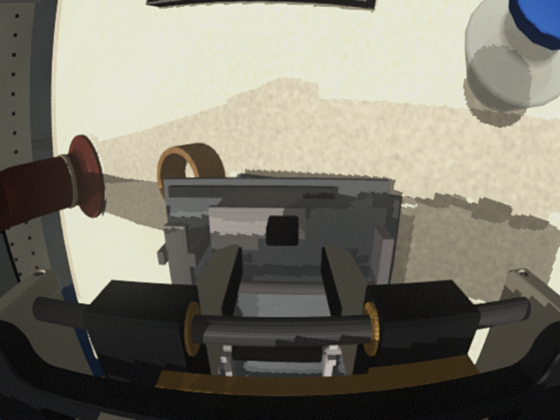

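The wrist view shows the grip released at (230,283), against (231,281) predicted for the end stop, and the bar end is now uncovered. Next I'll move above the tab.

```bash
python3 -m pendant '[{"twist":[0.02,-0.07,0],"translation":[-0.25,-0.65,0.3],"fingers":45},{"twist":[0.02,-0.07,0],"translation":[-0.25,-0.65,0.2],"fingers":45},{"twist":[0.02,-0.07,0],"translation":[-0.25,-0.65,0.2],"fingers":45},{"twist":[0.02,-0.07,0],"translation":[-0.25,-0.65,0.1],"fingers":45},{"twist":[0.02,-0.07,0],"translation":[-0.25,-0.65,0.05],"fingers":45},{"twist":[0.02,-0.07,0],"translation":[-0.25,-0.65,0],"fingers":45},{"twist":[0,0,0],"translation":[0,0,0],"fingers":45},{"twist":[0,0,0],"translation":[0,0,0],"fingers":45}]'
python3 - <<'E'
from fit import *
P=np.array([.6028,-.0113,.148,.002])
n,sl=[R.from_euler('z',P[2]).apply(v) for v in(N,S)]
t=tw(P,L["bar_tab"]); print(t)
goto(t+.05*n,-n,sl)
f=cams.grab_frame("wrist"); cv2.imwrite("pics/w6.png",f["frame"][:,:,::-1])
np.savez("w6.npz",**f)
F={n:cams.grab_frame(n) for n in ["scene","top"]}
for k in ["bar_tab","bar","roller_a","shaft"]:
  for c in ["wrist","scene","top"]:
    print(k,c,[(np.round(d["centre"],1).tolist(),round(d["score"],2)) for d in models.tip_of(c,k)[:3]])
print("pred",proj(f,t,True),proj(f,tw(P,L["bar"]),True))
E
```

```text
clock: 8.25
eef_pos: [0.5743, -0.0173, 0.2023]
tool_rot: [0.299, 0.641, -0.588, 0.393]
contact_force: [-0.2, 0.4, -0.3]
width: 0.487
[ 0.56173975 -0.01742168  0.1720955 ]
t 8.25 p [ 0.5743 -0.0173  0.2023] x [-0.512 -0.079 -0.855] y [ 0.845  0.131 -0.518] F [-0.2  0.4 -0.3] w 45.3 q [-0.1   0.82  0.12  1.23 -0.    1.64  0.17]
  shift units [0.3  0.09 0.33] turn units [ 0.03 -0.24 -0.06] |turn|deg 1.2
bar_tab wrist [([242.9, 286.5], 0.56)]
bar_tab scene [([187.0, 272.9], 0.68)]
bar_tab top []
bar wrist [([232.2, 285.7], 0.72)]
bar scene [([189.0, 282.7], 0.73)]
bar top []
roller_a wrist [([224.5, 396.9], 0.88)]
roller_a scene [([221.8, 247.1], 0.83), ([224.4, 275.9], 0.66)]
roller_a top [([219.5, 318.0], 0.62)]
shaft wrist [([126.9, 403.7], 0.75), ([363.3, 245.3], 0.45)]
shaft scene [([224.3, 305.6], 0.82), ([319.2, 386.9], 0.65), ([178.2, 168.5], 0.2)]
shaft top [([287.5, 132.5], 0.44), ([302.1, 246.6], 0.24)]
pred [242.07851921 289.3675251 ] [231.00657001 289.29712592]
```

View pics/w6.png

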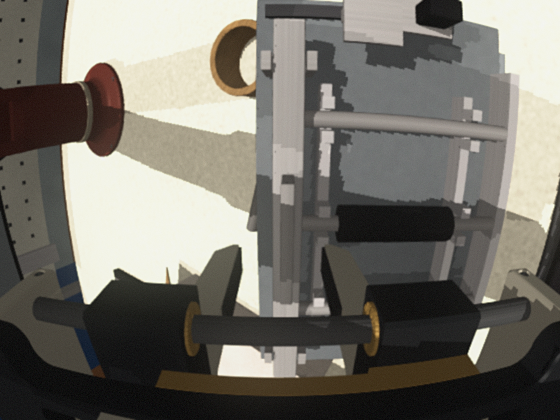

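```bash
python3 -m pendant '[{"twist":[0.03,-0.12,-0.03],"translation":[0,0,0],"fingers":36},{"twist":[0,-0.12,-0.03],"translation":[0,0,0],"fingers":36},{"twist":[0,0,0],"translation":[-0.16,0,-0.35],"fingers":36},{"twist":[0,0,0],"translation":[-0.16,0,-0.35],"fingers":36},{"twist":[0,0,0],"translation":[0,0,0],"fingers":36},{"twist":[0,0,0],"translation":[0,0,0],"fingers":36}]'
python3 - <<'E'
from fit import *
P=np.array([.6028,-.0113,.148,.002])
n,sl=[R.from_euler('z',P[2]).apply(v) for v in(N,S)]
t=tw(P,L["bar_tab"])-.001*sl
goto(t+.001*n,-n,sl)
f=cams.grab_frame("wrist"); cv2.imwrite("pics/w7.png",f["frame"][:,:,::-1])
E
```

```text
clock: 9.5
eef_pos: [0.5631, -0.0171, 0.1753]
tool_rot: [0.31, 0.635, -0.583, 0.401]
contact_force: [-0.1, 0.5, 0.3]
width: 0.386
t 9.5 p [ 0.5631 -0.0171  0.1753] x [-0.487 -0.074 -0.87 ] y [ 0.861  0.128 -0.493] F [-0.1  0.5  0.3] w 35.9 q [-0.1   0.8   0.12  1.32 -0.01  1.53  0.16]
  shift units [-0.04 -0.01 -0.05] turn units [ 0.01  0.1  -0.  ] |turn|deg 0.5
```

View pics/w7.png

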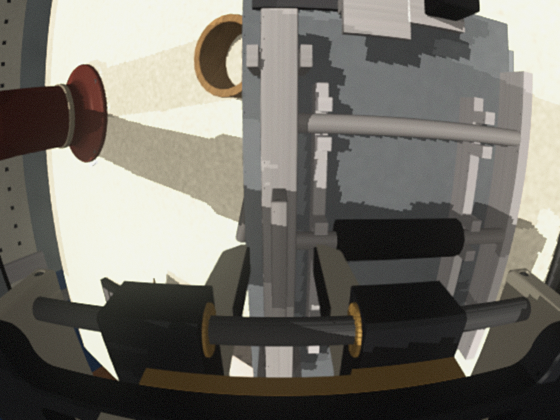

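The tab (col ~279) sits centred between the fingers, and the bar end no longer has the tongue over it. Closing now.

```bash
python3 -m pendant '[{"twist":[0,0,0],"translation":[0,0,0],"fingers":0},{"twist":[0,0,0],"translation":[0,0,0],"fingers":0},{"twist":[0,0,0],"translation":[0,0,0],"fingers":0},{"twist":[0,0,0],"translation":[0,0,0],"fingers":0},{"twist":[0,0,0],"translation":[0,0,0],"fingers":0},{"twist":[0,0,0],"translation":[0.06,0.01,0.11],"fingers":0},{"twist":[0,0,0],"translation":[0.06,0.01,0.11],"fingers":0}]' 45
python3 -c "
from h import *
st()"
```

```text
clock: 10.13
eef_pos: [0.5686, -0.0165, 0.1857]
tool_rot: [0.31, 0.635, -0.583, 0.401]
contact_force: [-0.1, -0.5, -3.2]
width: 0.08
t 10.13 p [ 0.5686 -0.0165  0.1857] x [-0.487 -0.074 -0.87 ] y [ 0.861  0.127 -0.492] F [-0.1 -0.5 -3.2] w 7.5 q [-0.1   0.8   0.12  1.29 -0.01  1.56  0.16]
```

```bash
python3 -m pendant '[{"twist":[0,0,0],"translation":[0.15,0.02,0.26],"fingers":0},{"twist":[0,0,0],"translation":[0.15,0.02,0.26],"fingers":0},{"twist":[0,0,0],"translation":[0.15,0.02,0.3],"fingers":0},{"twist":[0,0,0],"translation":[0,0,0.6],"fingers":0},{"twist":[0,0,0],"translation":[0,0,0.6],"fingers":0},{"twist":[0,0,0],"translation":[0,0,0.3],"fingers":0},{"twist":[0,0,0],"translation":[0,0,0],"fingers":0}]'
python3 - <<'E'
from h import *
st()
for c in ["scene","top"]:
    f=cams.grab_frame(c)["frame"][:,:,::-1]
    cv2.imwrite(f"pics/{c}8.png",f)
    r0,c0=(165,400) if c=="scene" else (205,70)
    h,w=(135,110) if c=="scene" else (165,120)
    cv2.imwrite(f"pics/{c}8t.png",cv2.resize(f[r0:r0+h,c0:c0+w],None,fx=4,fy=4,interpolation=cv2.INTER_CUBIC)[:600])
E
```

```text
clock: 10.72
eef_pos: [0.5909, -0.0125, 0.2805]
tool_rot: [0.312, 0.634, -0.581, 0.403]
contact_force: [-0.3, -0.0, -2.6]
width: 0.08
t 10.72 p [ 0.5909 -0.0125  0.2805] x [-0.481 -0.073 -0.874] y [ 0.864  0.13  -0.487] F [-0.3 -0.  -2.6] w 7.4 q [-0.1   0.77  0.13  1.09 -0.01  1.79  0.16]
```

View pics/scene8.png

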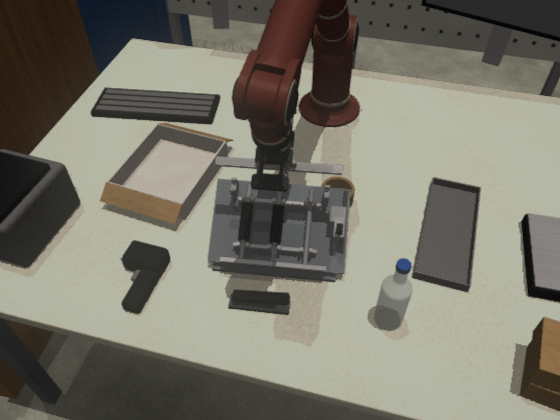

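View pics/scene8t.png

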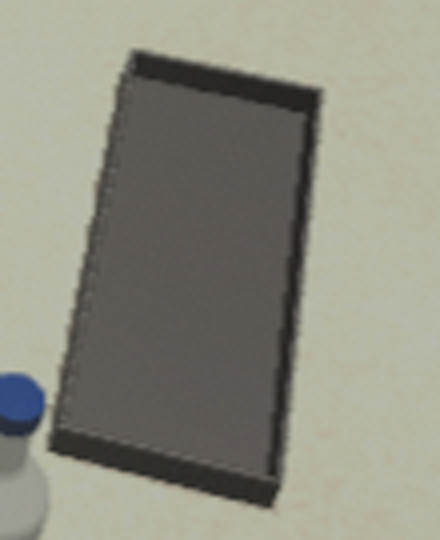

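View pics/top8t.png

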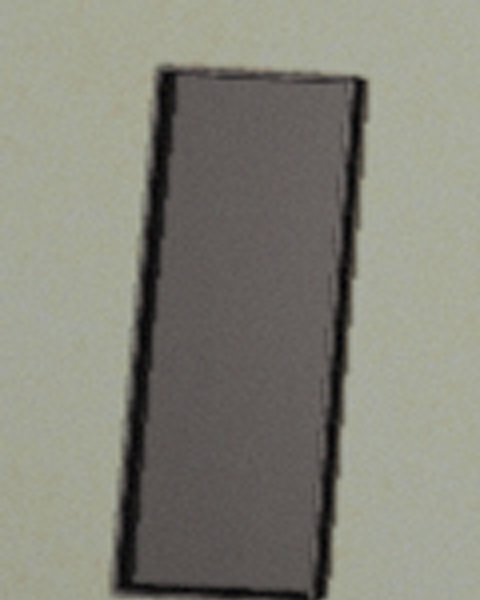

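```bash
python3 - <<'E'
from h import *
F={n:cams.grab_frame(n) for n in ["scene","top"]}
C={"scene":[(273.7,413),(285.7,468.7),(187.5,480.5),(177.5,433)], # near(+x) -y, near +y, far +y, far -y
"top":[(224.2,161.7),(221.7,110),(353.7,98.7),(355,151)]}
m=[]
for n in C:
    Q=np.array([atz(*ray(F[n],c),.026) for c in C[n]]); print(n,np.round(Q[:,:2],3).tolist(),np.round(Q.mean(0),4)); m.append(Q)
Q=(m[0]+m[1])/2
ax=Q[0]+Q[1]-Q[2]-Q[3]; print("ctr",Q.mean(0),"yaw deg",np.degrees(np.arctan2(ax[1],ax[0])))
ax/=np.linalg.norm(ax); ctr=Q.mean(0)
ty=np.array([ax[1],-ax[0],0]); print(ty)
p=[ctr[0],ctr[1],.12]
goto(p,[0,0,-1],ty);goto(p,[0,0,-1],-ty)
E
```

```text
scene [[0.619, 0.325], [0.62, 0.452], [0.283, 0.476], [0.276, 0.348]] [0.4497 0.4002 0.026 ]
top [[0.612, 0.317], [0.619, 0.452], [0.282, 0.472], [0.278, 0.339]] [0.4478 0.3948 0.026 ]
ctr [0.44876316 0.39752018 0.026     ] yaw deg -3.762955163007334
[-0.06562875 -0.99784411  0.        ]
t 10.92 p [ 0.589  -0.0125  0.2769] x [-0.488 -0.073 -0.87 ] y [ 0.86   0.129 -0.494] F [-0.3 -0.7 -2.6] w 7.5 q [-0.1   0.77  0.13  1.1  -0.01  1.79  0.16]
  shift units [-3.51 10.25 -3.92] turn units [ -4.58  -4.98 -19.95] |turn|deg 105.3
t 10.92 p [ 0.589  -0.0125  0.2769] x [-0.488 -0.073 -0.87 ] y [ 0.86   0.129 -0.494] F [-0.3 -0.7 -2.6] w 7.5 q [-0.1   0.77  0.13  1.1  -0.01  1.79  0.16]
  shift units [-3.51 10.25 -3.92] turn units [ 4.7  -4.33 15.17] |turn|deg 82.3
```

```bash
python3 -m pendant '[{"twist":[0.26,-0.24,0.84],"translation":[-0.2,0.57,0.05],"fingers":0},{"twist":[0.26,-0.24,0.84],"translation":[-0.2,0.57,0.05],"fingers":0},{"twist":[0.26,-0.24,0.84],"translation":[-0.2,0.57,0.05],"fingers":0},{"twist":[0.26,-0.24,0.84],"translation":[-0.2,0.57,0],"fingers":0},{"twist":[0.26,-0.24,0.84],"translation":[-0.2,0.57,0],"fingers":0},{"twist":[0.26,-0.24,0.84],"translation":[-0.2,0.57,0],"fingers":0},{"twist":[0.26,-0.24,0.84],"translation":[-0.2,0.57,0],"fingers":0},{"twist":[0.26,-0.24,0.84],"translation":[-0.2,0.57,0],"fingers":0},{"twist":[0.26,-0.24,0.84],"translation":[-0.2,0.57,0],"fingers":0},{"twist":[0.26,-0.24,0.84],"translation":[-0.2,0.57,0],"fingers":0}]'
python3 - <<'E'
from h import *
goto([.449,.397,.12],[0,0,-1],[.0656,.9978,0])
E
```

```text
clock: 11.75
eef_pos: [0.4998, 0.2135, 0.2669]
tool_rot: [0.149, 0.724, -0.292, 0.607]
contact_force: [0.4, 0.2, -2.2]
width: 0.082
t 11.75 p [0.4998 0.2135 0.2669] x [-0.219 -0.139 -0.966] y [ 0.571  0.785 -0.242] F [ 0.4  0.2 -2.2] w 7.6 q [-0.39  0.55 -0.12  1.47  0.08  1.39  0.41]
  shift units [-1.27  4.59 -3.67] turn units [ 2.3  -2.    6.55] |turn|deg 36.1
```

```bash
python3 -m pendant '[{"twist":[0.26,-0.22,0.73],"translation":[-0.14,0.52,-0.1],"fingers":0},{"twist":[0.26,-0.22,0.73],"translation":[-0.14,0.52,-0.3],"fingers":0},{"twist":[0.26,-0.22,0.73],"translation":[-0.14,0.52,-0.3],"fingers":0},{"twist":[0.26,-0.22,0.73],"translation":[-0.14,0.52,-0.4],"fingers":0},{"twist":[0.26,-0.22,0.73],"translation":[-0.14,0.52,-0.4],"fingers":0},{"twist":[0.26,-0.22,0.73],"translation":[-0.14,0.52,-0.4],"fingers":0},{"twist":[0.26,-0.22,0.73],"translation":[-0.14,0.52,-0.4],"fingers":0},{"twist":[0.26,-0.22,0.73],"translation":[-0.14,0.52,-0.4],"fingers":0},{"twist":[0.26,-0.22,0.73],"translation":[-0.14,0.43,-0.4],"fingers":0},{"twist":[0,0,0],"translation":[0,0,0],"fingers":0}]'
python3 - <<'E'
from h import *
goto([.449,.397,.12],[0,0,-1],[.0656,.9978,0])
for c in ["scene","wrist"]:
    cv2.imwrite(f"pics/{c}9.png",cams.grab_frame(c)["frame"][:,:,::-1])
E
```

```text
clock: 12.58
eef_pos: [0.4321, 0.4046, 0.1272]
tool_rot: [0.005, 0.712, -0.008, 0.702]
contact_force: [-2.1, -0.3, -2.1]
width: 0.079
t 12.58 p [0.4321 0.4046 0.1272] x [-0.015 -0.005 -1.   ] y [ 0.018  1.    -0.006] F [-2.1 -0.3 -2.1] w 7.4 q [-0.61  0.66 -0.29  1.7   0.23  0.83  0.56]
  shift units [ 0.42 -0.19 -0.18] turn units [ 0.06 -0.18 -0.54] |turn|deg 2.9
```

View pics/scene9.png

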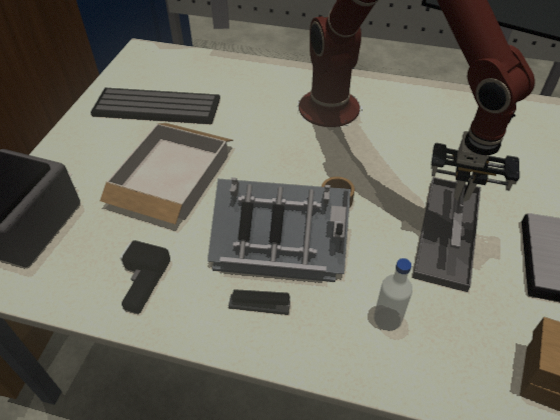

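View pics/wrist9.png

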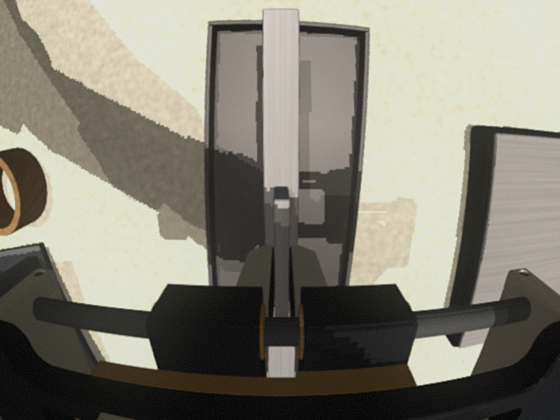

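```bash
python3 -m pendant '[{"twist":[0.03,-0.09,-0.25],"translation":[0.21,-0.1,-0.1],"fingers":0},{"twist":[0.03,-0.09,-0.25],"translation":[0.21,-0.1,-0.3],"fingers":0},{"twist":[0,0,0],"translation":[0,0,-0.5],"fingers":0},{"twist":[0,0,0],"translation":[0,0,-0.5],"fingers":0},{"twist":[0,0,0],"translation":[0,0,-0.3],"fingers":0},{"twist":[0,0,0],"translation":[0,0,0],"fingers":0}]'
python3 - <<'E'
from h import *
goto([.449,.397,.034],[0,0,-1],[.0656,.9978,0])
f=cams.grab_frame("scene")["frame"][:,:,::-1]
cv2.imwrite("pics/s10.png",cv2.resize(f[130:300,380:540],None,fx=3.5,fy=3.5,interpolation=cv2.INTER_CUBIC))
E
```

```text
clock: 13.18
eef_pos: [0.4688, 0.3833, 0.0642]
tool_rot: [0.034, 0.698, -0.037, 0.714]
contact_force: [0.4, 0.1, -2.1]
width: 0.081
t 13.18 p [0.4688 0.3833 0.0642] x [ 0.023 -0.005 -1.   ] y [ 0.099  0.995 -0.003] F [ 0.4  0.1 -2.1] w 7.6 q [-0.6   0.75 -0.22  1.73  0.27  0.68  0.51]
  shift units [-0.49  0.34 -0.75] turn units [0.06 0.26 0.39] |turn|deg 2.3
```

View pics/s10.png

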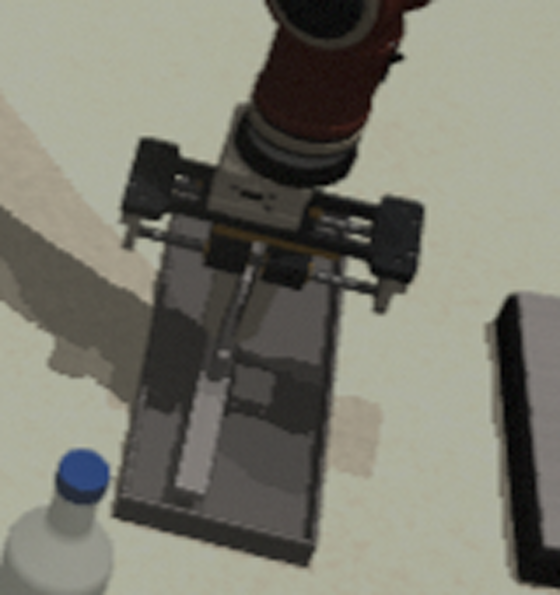

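```bash
python3 -m pendant '[{"twist":[0.03,0.13,0.2],"translation":[-0.25,0.17,0],"fingers":0},{"twist":[0.03,0.13,0.2],"translation":[-0.2,0.15,0],"fingers":0},{"twist":[0,0,0],"translation":[0,0,0],"fingers":0},{"twist":[0,0,0],"translation":[0,0,-0.2],"fingers":0},{"twist":[0,0,0],"translation":[0,0,-0.2],"fingers":0},{"twist":[0,0,0],"translation":[0,0,0],"fingers":0},{"twist":[0,0,0],"translation":[0,0,0],"fingers":0}]'
python3 - <<'E'
from h import *
goto([.449,.397,.034],[0,0,-1],[.0656,.9978,0])
E
```

```text
clock: 13.82
eef_pos: [0.4545, 0.3981, 0.0536]
tool_rot: [0.026, 0.704, -0.021, 0.709]
contact_force: [0.5, 0.2, -2.6]
width: 0.081
t 13.82 p [0.4545 0.3981 0.0536] x [ 0.008  0.007 -1.   ] y [0.067 0.998 0.008] F [ 0.5  0.2 -2.6] w 7.5 q [-0.61  0.76 -0.24  1.74  0.27  0.66  0.51]
  shift units [-0.14 -0.03 -0.49] turn units [-0.09  0.09  0.01] |turn|deg 0.6
```

```bash
python3 -m pendant '[{"twist":[-0.05,0.05,0],"translation":[-0.1,0,-0.2],"fingers":0},{"twist":[0,0,0],"translation":[0,0,-0.2],"fingers":0},{"twist":[0,0,0],"translation":[0,0,-0.1],"fingers":0},{"twist":[0,0,0],"translation":[0,0,-0.08],"fingers":0},{"twist":[0,0,0],"translation":[0,0,-0.06],"fingers":0}]'
python3 -c "
from h import *
st()"
```

```text
clock: 14.23
eef_pos: [0.4512, 0.3985, 0.037]
tool_rot: [0.024, 0.704, -0.023, 0.71]
contact_force: [-2.3, -2.9, 8.9]
width: 0.082
t 14.23 p [0.4512 0.3985 0.037 ] x [ 0.008  0.001 -1.   ] y [0.067 0.998 0.001] F [-2.3 -2.9  8.9] w 7.6 q [-0.63  0.78 -0.22  1.75  0.28  0.63  0.5 ]
```

```bash
python3 -m pendant '[{"twist":[0,0,0],"translation":[0,0,-0.1],"fingers":0},{"twist":[0,0,0],"translation":[0,0,-0.1],"fingers":0}]'
python3 - <<'E'
from h import *
st()
f=cams.grab_frame("wrist")["frame"][:,:,::-1]
cv2.imwrite("pics/w11.png",f)
E
```

```text
clock: 14.4
eef_pos: [0.4512, 0.3986, 0.0369]
tool_rot: [0.023, 0.703, -0.024, 0.711]
contact_force: [-5.4, -5.9, 24.3]
width: 0.081
t 14.4 p [0.4512 0.3986 0.0369] x [ 0.011 -0.001 -1.   ] y [ 0.067  0.998 -0.   ] F [-5.4 -5.9 24.3] w 7.5 q [-0.63  0.78 -0.22  1.75  0.28  0.63  0.49]
```

View pics/w11.png

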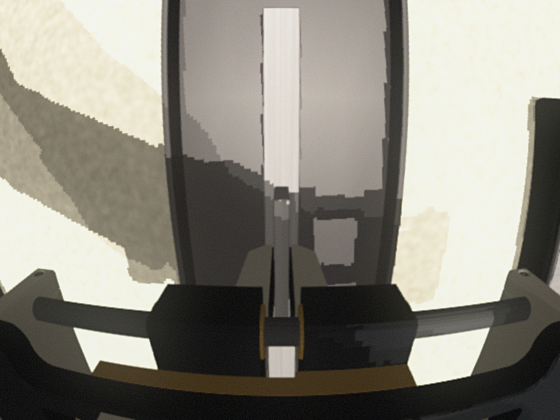

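The bar lies centred in the tray with firm floor contact. I'll open the fingers and look before withdrawing.

```bash
python3 -m pendant '[{"twist":[0,0,0],"translation":[0,0,0.04],"fingers":35},{"twist":[0,0,0],"translation":[0,0,0],"fingers":35},{"twist":[0,0,0],"translation":[0,0,0],"fingers":35},{"twist":[0,0,0],"translation":[0,0,0],"fingers":35},{"twist":[0,0,0],"translation":[0,0,0.3],"fingers":35},{"twist":[0,0,0],"translation":[0,0,0.6],"fingers":35},{"twist":[0,0,0],"translation":[0,0,0.8],"fingers":35},{"twist":[0,0,0],"translation":[0,0,1],"fingers":45},{"twist":[0,0,0],"translation":[0,0,1],"fingers":45}]'
python3 - <<'E'
from fit import *
P=np.array([.6028,-.0113,.148,.002])
n,sl,y=[R.from_euler('z',P[2]).apply(v) for v in(N,S,Y)]
f=cams.grab_frame("wrist"); cv2.imwrite("pics/w12.png",f["frame"][:,:,::-1])
f=cams.grab_frame("scene")["frame"][:,:,::-1]
cv2.imwrite("pics/s12.png",f)
t=tw(P,L["r0"]); print(t, tw(P,L["r1"]))
goto(t+.10*n,-n,y);goto(t+.10*n,-n,-y)
E
```

```text
clock: 15.2
eef_pos: [0.4465, 0.394, 0.1833]
tool_rot: [0.017, 0.708, -0.028, 0.705]
contact_force: [0.9, -0.3, -0.8]
width: 0.459
[ 0.61565788 -0.00938302  0.10251666] [ 0.62671741 -0.08356311  0.10251666]
t 15.3 p [0.45   0.3981 0.1896] x [ 0.008 -0.003 -1.   ] y [ 0.065  0.998 -0.003] F [1.4 0.1 0.1] w 44.6 q [-0.59  0.59 -0.28  1.62  0.2   0.95  0.56]
  shift units [  5.38 -10.    -0.01] turn units [-0.22  6.1   2.38] |turn|deg 32.8
t 15.3 p [0.45   0.3981 0.1896] x [ 0.008 -0.003 -1.   ] y [ 0.065  0.998 -0.003] F [1.4 0.1 0.1] w 44.6 q [-0.59  0.59 -0.28  1.62  0.2   0.95  0.56]
  shift units [  5.38 -10.    -0.01] turn units [ -8.6  -0.4 -32.5] |turn|deg 168.1
```

View pics/w12.png

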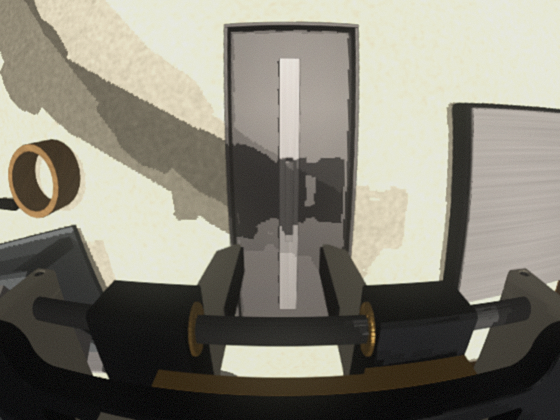

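View pics/s12.png

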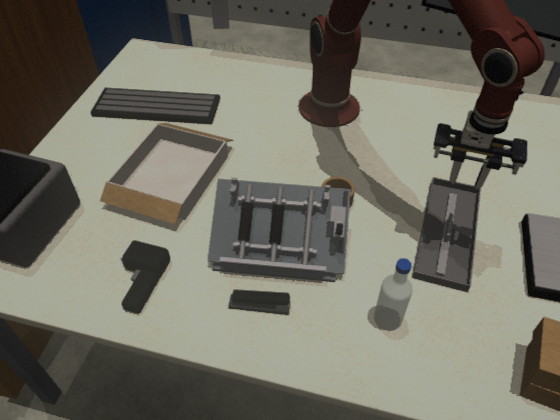

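The bar lies flat in the tray, and the lock grip is still at its lower end. Next is the outer roller (−y side).

```bash
python3 -m pendant '[{"twist":[0,0.1,0.15],"translation":[0.34,-0.75,0.3],"fingers":50},{"twist":[0,0.1,0.15],"translation":[0.34,-0.75,0.3],"fingers":50},{"twist":[0,0.1,0.15],"translation":[0.34,-0.75,0.3],"fingers":50},{"twist":[0,0.2,0.15],"translation":[0.34,-0.75,0],"fingers":50},{"twist":[0,0.4,0.15],"translation":[0.34,-0.75,0],"fingers":50},{"twist":[0,0.5,0.15],"translation":[0.34,-0.75,0],"fingers":50},{"twist":[0,0.5,0.15],"translation":[0.34,-0.75,0],"fingers":50},{"twist":[0,0.5,0.15],"translation":[0.34,-0.75,0],"fingers":50},{"twist":[0,0.5,0.15],"translation":[0.34,-0.75,0],"fingers":50},{"twist":[0,0.5,0.15],"translation":[0.34,-0.75,0],"fingers":50}]'
cat > g.py <<'E'
from fit import *
P=np.array([.6028,-.0113,.148,.002])
n,sl,y=[R.from_euler('z',P[2]).apply(v) for v in(N,S,Y)]
import sys
t=tw(P,L[sys.argv[1]])
goto(t+float(sys.argv[2])*n,-n,y)
E
python3 g.py r1 .08
```

```text
clock: 16.13
eef_pos: [0.5799, 0.0979, 0.2312]
tool_rot: [-0.031, 0.805, 0.038, 0.592]
contact_force: [0.7, 0.7, 0.9]
width: 0.534
t 16.13 p [0.5799 0.0979 0.2312] x [-0.298 -0.004 -0.955] y [-0.095  0.995  0.025] F [0.7 0.7 0.9] w 49.6 q [ 0.    0.69 -0.34  1.34  0.13  1.44  1.34]
  shift units [ 2.16 -4.39 -1.48] turn units [-0.6   2.49  0.64] |turn|deg 13.2
```

```bash
python3 -m pendant '[{"twist":[-0.1,0.45,0.12],"translation":[0.35,-0.75,0],"fingers":50},{"twist":[-0.1,0.45,0.12],"translation":[0.35,-0.75,0],"fingers":50},{"twist":[-0.1,0.4,0.1],"translation":[0.35,-0.75,-0.1],"fingers":50},{"twist":[-0.1,0.4,0.1],"translation":[0.35,-0.75,-0.3],"fingers":50},{"twist":[-0.1,0.4,0.1],"translation":[0.35,-0.7,-0.4],"fingers":50},{"twist":[-0.1,0.4,0.1],"translation":[0.35,-0.6,-0.5],"fingers":50},{"twist":[0,0,0],"translation":[0,0,0],"fingers":50},{"twist":[0,0,0],"translation":[0,0,0],"fingers":50}]'
python3 g.py r1 .08
python3 - <<'E'
from h import *
from fit import tw,L
f=cams.grab_frame("wrist"); cv2.imwrite("pics/w13.png",f["frame"][:,:,::-1]); np.savez("w13.npz",**f)
P=np.array([.6028,-.0113,.148,.002])
for k in["r0","r1","shaft"]: print(k,proj(f,tw(P,L[k]),True))
for k in["roller_a","shaft"]: print([(np.round(d["centre"],1).tolist(),round(d["score"],2)) for d in models.tip_of("wrist",k)[:3]])
E
```

```text
clock: 16.8
eef_pos: [0.6671, -0.0949, 0.1667]
tool_rot: [-0.061, 0.87, 0.031, 0.489]
contact_force: [0.6, -0.5, 0.9]
width: 0.54
t 16.8 p [ 0.6671 -0.0949  0.1667] x [-0.515 -0.075 -0.854] y [-0.136  0.991 -0.004] F [ 0.6 -0.5  0.9] w 50.2 q [ 0.14  1.04 -0.26  0.83  0.28  1.84  1.66]
  shift units [-0.02  0.43  0.13] turn units [ 0.09 -0.26  0.13] |turn|deg 1.5
r0 [220.18674561 397.8379232 ]
r1 [222.00409146 303.21095259]
shaft [217.99088627 475.93328402]
[([214.6, 398.5], 0.66), ([215.0, 303.8], 0.63), ([226.3, 365.7], 0.31)]
[([216.0, 475.9], 0.62)]
```

View pics/w13.png

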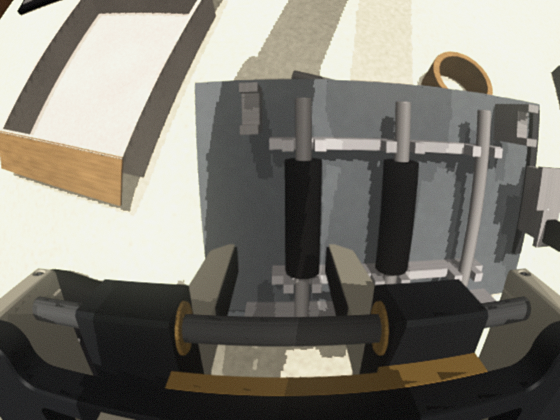

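The wrist view shows the outer roller at (217,303), and the prediction matches within 1 px across the axle. I'll do a height check by triangulation.

```bash
python3 - <<'E'
from fit import *
w1=dict(np.load("w1.npz"));w=dict(np.load("w13.npz"));w6=dict(np.load("w6.npz"))
F={n:cams.grab_frame(n) for n in ["scene","top"]}
O={"r0":[(w1,(204.5,302),1),(w,(215.5,398.5),1),(w6,(224,396),1),(F["scene"],(225,276.5),0),(F["top"],(219.5,287.8),0)],
"r1":[(w1,(264.9,304.6),1),(w,(216,303.8),1),(F["scene"],(221,246.8),0),(F["top"],(217.5,318.2),0)]}
P=np.array([.6028,-.0113,.148,.0])
for k in O:
    p,e=tri([ray(f,o,fi) for f,o,fi in O[k]]); print(k,np.round(p,4),np.round(e,4),"model z0",tw(P,L[k]))
    p,e=tri([ray(f,o,fi) for f,o,fi in O[k] if fi]); print("  wrist only",np.round(p,4),np.round(e,4))
E
python3 g.py r1 .04
```

```text
r0 [ 0.6143 -0.0097  0.1013] [0.0007 0.0028 0.0007 0.0025 0.002 ] model z0 [ 0.61565788 -0.00938302  0.10051666]
  wrist only [ 0.6134 -0.0094  0.103 ] [0.0008 0.0014 0.0006]
r1 [ 0.6215 -0.0836  0.0968] [0.0028 0.0008 0.0021 0.0015] model z0 [ 0.62671741 -0.08356311  0.10051666]
  wrist only [ 0.6222 -0.0838  0.0956] [0.0018 0.0018]
t 17.05 p [ 0.6673 -0.0925  0.1715] x [-0.51  -0.076 -0.857] y [-0.14   0.99  -0.005] F [-0.  -0.4 -0.1] w 50.0 q [ 0.14  1.03 -0.26  0.83  0.28  1.84  1.66]
  shift units [-0.52  0.3  -0.86] turn units [ 0.09 -0.2   0.09] |turn|deg 1.2
```

```bash
python3 -m pendant '[{"twist":[0.05,-0.1,0.05],"translation":[0,0.3,0],"fingers":50},{"twist":[0.05,-0.1,0.05],"translation":[-0.26,0,-0.43],"fingers":50},{"twist":[0,0,0],"translation":[-0.26,0,-0.43],"fingers":50},{"twist":[0,0,0],"translation":[0,0,0],"fingers":50},{"twist":[0,0,0],"translation":[0,0,0],"fingers":50}]'
python3 g.py r1 -.001
```

```text
clock: 17.47
eef_pos: [0.6481, -0.0704, 0.1476]
tool_rot: [-0.067, 0.858, 0.042, 0.508]
contact_force: [-0.6, 0.4, 0.3]
width: 0.539
t 17.47 p [ 0.6481 -0.0704  0.1476] x [-0.476 -0.073 -0.877] y [-0.158  0.987  0.004] F [-0.6  0.4  0.3] w 50.1 q [ 0.14  0.98 -0.28  1.    0.27  1.68  1.62]
  shift units [-0.55 -0.33 -1.15] turn units [-0.08  0.24 -0.12] |turn|deg 1.4
```

```bash
python3 g.py r1 .045; python3 -m pendant '[{"twist":[-0.08,0.24,-0.12],"translation":[-0.02,-0.26,0],"fingers":50},{"twist":[0,0,0],"translation":[0,0,0],"fingers":50},{"twist":[0,0,0],"translation":[0,0,0],"fingers":50}]'
python3 g.py r1 .045;
```

```text
t 17.47 p [ 0.6481 -0.0704  0.1476] x [-0.476 -0.073 -0.877] y [-0.158  0.987  0.004] F [-0.6  0.4  0.3] w 50.1 q [ 0.14  0.98 -0.28  1.    0.27  1.68  1.62]
  shift units [ 0.02 -0.25 -0.15] turn units [-0.08  0.24 -0.12] |turn|deg 1.4
clock: 17.72
eef_pos: [0.6498, -0.0766, 0.1534]
tool_rot: [-0.065, 0.861, 0.039, 0.502]
contact_force: [0.0, 0.6, -0.3]
width: 0.538
t 17.72 p [ 0.6498 -0.0766  0.1534] x [-0.487 -0.073 -0.87 ] y [-0.151  0.988  0.002] F [ 0.   0.6 -0.3] w 50.1 q [ 0.14  0.99 -0.27  0.98  0.27  1.72  1.62]
  shift units [-0.02 -0.09 -0.3 ] turn units [-0.03  0.1  -0.05] |turn|deg 0.6
```

```bash
python3 -m pendant '[{"twist":[-0.03,0.1,-0.05],"translation":[-0.15,-0.05,-0.32],"fingers":50},{"twist":[0,0,0],"translation":[-0.15,-0.05,-0.32],"fingers":50},{"twist":[0,0,0],"translation":[-0.15,-0.05,-0.32],"fingers":50},{"twist":[0,0,0],"translation":[-0.15,-0.04,-0.28],"fingers":50},{"twist":[0,0,0],"translation":[0,0,0],"fingers":50},{"twist":[0,0,0],"translation":[0,0,0],"fingers":50}]'
python3 g.py r1 -.001
python3 - <<'E'
from h import *
f=cams.grab_frame("wrist"); cv2.imwrite("pics/w14.png",f["frame"][:,:,::-1])
E
```

```text
clock: 18.22
eef_pos: [0.6308, -0.0792, 0.1088]
tool_rot: [-0.064, 0.859, 0.039, 0.506]
contact_force: [0.1, 0.4, 0.7]
width: 0.538
t 18.22 p [ 0.6308 -0.0792  0.1088] x [-0.479 -0.071 -0.875] y [-0.15   0.989  0.002] F [0.1 0.4 0.7] w 50.0 q [ 0.16  0.99 -0.27  1.1   0.28  1.58  1.6 ]
  shift units [-0.11 -0.11 -0.18] turn units [-0.05  0.21 -0.03] |turn|deg 1.1
```

View pics/w14.png

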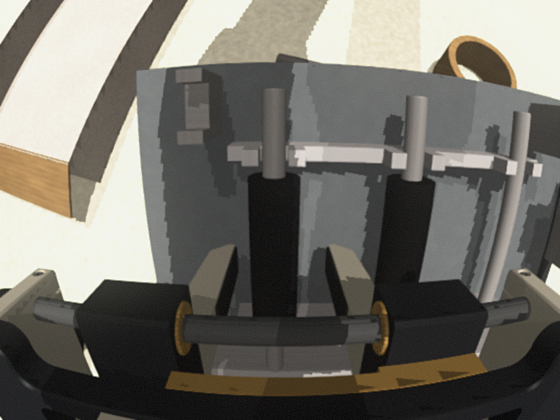

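```bash
python3 -m pendant '[{"twist":[-0.05,0.2,-0.03],"translation":[-0.13,-0.11,-0.17],"fingers":50},{"twist":[0,0,0],"translation":[0,0,0],"fingers":50},{"twist":[0,0,0],"translation":[0,0,0],"fingers":50}]'
python3 g.py r1 -.001
```

```text
clock: 18.52
eef_pos: [0.6275, -0.0829, 0.1036]
tool_rot: [-0.064, 0.863, 0.037, 0.501]
contact_force: [-0.0, 0.4, 0.4]
width: 0.539
t 18.52 p [ 0.6275 -0.0829  0.1036] x [-0.491 -0.074 -0.868] y [-0.148  0.989 -0.001] F [-0.   0.4  0.4] w 50.1 q [ 0.16  1.   -0.27  1.11  0.28  1.58  1.6 ]
  shift units [-0.03 -0.02 -0.05] turn units [-0.    0.05 -0.  ] |turn|deg 0.3
```

```bash
python3 -m pendant '[{"twist":[0,0,0],"translation":[0,0,0],"fingers":0},{"twist":[0,0,0],"translation":[0,0,0],"fingers":0},{"twist":[0,0,0],"translation":[0,0,0],"fingers":0},{"twist":[0,0,0],"translation":[0,0,0],"fingers":0},{"twist":[0,0,0],"translation":[0,0,0],"fingers":0},{"twist":[0,0,0],"translation":[0.06,0.01,0.11],"fingers":0},{"twist":[0,0,0],"translation":[0.06,0.01,0.11],"fingers":0},{"twist":[0,0,0],"translation":[0.1,0.015,0.2],"fingers":0}]' 40
python3 - <<'E'
from h import *
st()
f=cams.grab_frame("wrist"); cv2.imwrite("pics/w15.png",f["frame"][:,:,::-1])
E
```

```text
clock: 19.18
eef_pos: [0.6364, -0.0817, 0.1196]
tool_rot: [-0.064, 0.863, 0.037, 0.5]
contact_force: [-0.4, -0.5, -1.7]
width: 0.291
t 19.18 p [ 0.6364 -0.0817  0.1196] x [-0.492 -0.074 -0.867] y [-0.148  0.989 -0.   ] F [-0.4 -0.5 -1.7] w 27.1 q [ 0.16  1.   -0.27  1.06  0.27  1.64  1.61]
```

View pics/w15.png

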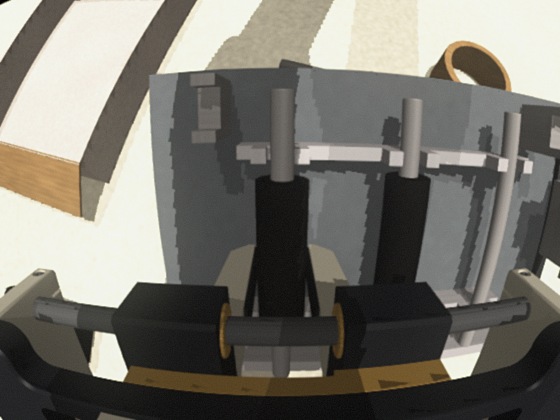

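The roller is gripped (27 mm) and lifting. Continuing the lift, I'll measure the carton.

```bash
python3 -m pendant '[{"twist":[0,0,0],"translation":[0.14,0.02,0.26],"fingers":0},{"twist":[0,0,0],"translation":[0.14,0.02,0.26],"fingers":0},{"twist":[0,0,0],"translation":[0.14,0.02,0.26],"fingers":0},{"twist":[0,0,0],"translation":[0,0,0.5],"fingers":0},{"twist":[0,0,0],"translation":[0,0,0.5],"fingers":0},{"twist":[0,0,0],"translation":[0,0,0.3],"fingers":0}]'
python3 - <<'E'
from h import *
st()
for c in ["scene","top"]:
    f=cams.grab_frame(c)["frame"][:,:,::-1]
    r0,c0=(110,90) if c=="scene" else (210,365)
    h,w=(125,155) if c=="scene" else (165,130)
    k=4.5 if c=="scene" else 3.6
    cv2.imwrite(f"pics/{c}16.png",cv2.resize(f[r0:r0+h,c0:c0+w],None,fx=k,fy=k,interpolation=cv2.INTER_CUBIC))
E
```

```text
clock: 19.73
eef_pos: [0.6563, -0.0776, 0.207]
tool_rot: [-0.064, 0.862, 0.038, 0.501]
contact_force: [-0.4, -0.3, -1.7]
width: 0.292
t 19.73 p [ 0.6563 -0.0776  0.207 ] x [-0.49  -0.072 -0.869] y [-0.149  0.989  0.002] F [-0.4 -0.3 -1.7] w 27.2 q [ 0.14  0.97 -0.27  0.88  0.26  1.84  1.64]
```

View pics/scene16.png

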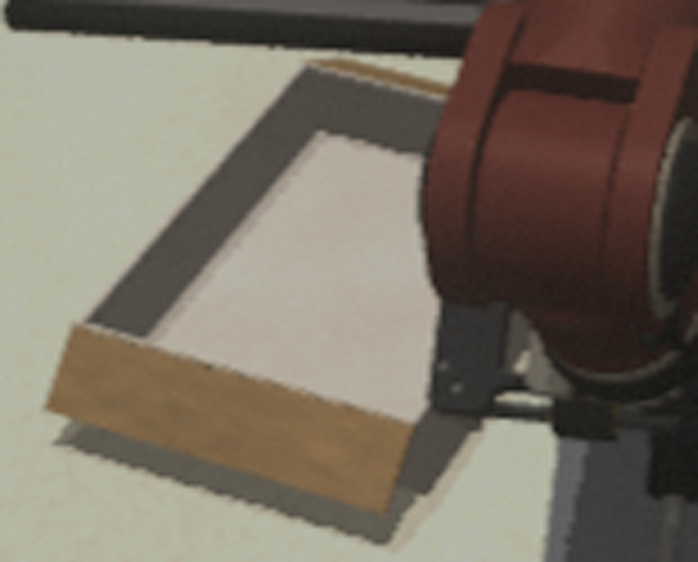

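View pics/top16.png

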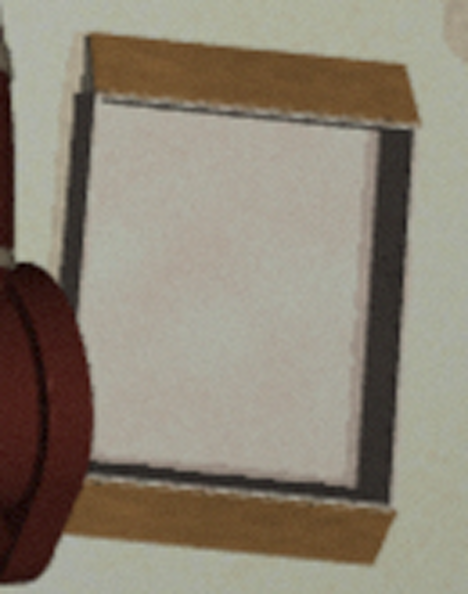

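```bash
python3 - <<'E'
from h import *
F={n:cams.grab_frame(n) for n in ["scene","top"]}
T=[atz(*ray(F["top"],c),.06) for c in[(236.9,391.4),(245.3,479.4),(350.8,473.3)]]  # +x+y, +x-y, -x-y
S_=[atz(*ray(F["scene"],c),.06) for c in[(203.3,181.6),(182.2,107.8),(124.4,158.9)]]
for Q in(T,S_):
    Q=np.array(Q); print(np.round(Q[:,:2],3).tolist(),np.linalg.norm(Q[0]-Q[1]),np.linalg.norm(Q[1]-Q[2]),"ctr",(Q[0]+Q[2])/2, "yaw",np.degrees(np.arctan2(*(Q[1]-Q[2])[[1,0]])))
E
```

```text
[[0.574, -0.273], [0.551, -0.495], [0.29, -0.469]] 0.22346182240394794 0.262264431003151 ctr [ 0.43204097 -0.37090163  0.06      ] yaw -5.845694195929636
[[0.575, -0.274], [0.553, -0.495], [0.291, -0.464]] 0.2220545252550734 0.2645601960524721 ctr [ 0.43271975 -0.36888015  0.06      ] yaw -6.839656972013445
```

```bash
python3 - <<'E'
from h import *
goto([.427,-.42,.15],[0,0,-1],[.1045,.9945,0])
E
```

```text
t 19.93 p [ 0.6555 -0.0778  0.2046] x [-0.492 -0.073 -0.867] y [-0.149  0.989  0.002] F [-0.4 -0.4 -2.7] w 27.3 q [ 0.14  0.97 -0.27  0.88  0.26  1.84  1.64]
  shift units [-5.71 -8.56 -1.37] turn units [ 0.12 -5.98 -2.85] |turn|deg 33.1
```

```bash
python3 -m pendant '[{"twist":[0,-0.5,-0.2],"translation":[0,-0.6,0.5],"fingers":0},{"twist":[0,-0.6,-0.2],"translation":[-0.2,-0.7,0.4],"fingers":0},{"twist":[0,-0.6,-0.2],"translation":[-0.3,-0.7,0.2],"fingers":0},{"twist":[0,-0.6,-0.2],"translation":[-0.5,-0.7,0],"fingers":0},{"twist":[0,-0.6,-0.2],"translation":[-0.5,-0.65,0],"fingers":0},{"twist":[0,-0.6,-0.2],"translation":[-0.5,-0.6,0],"fingers":0},{"twist":[0,-0.6,-0.2],"translation":[-0.5,-0.6,0],"fingers":0},{"twist":[0,-0.6,-0.2],"translation":[-0.5,-0.6,-0.1],"fingers":0},{"twist":[0,-0.6,-0.2],"translation":[-0.5,-0.6,-0.2],"fingers":0},{"twist":[0,-0.5,-0.2],"translation":[-0.5,-0.6,-0.2],"fingers":0}]'
python3 - <<'E'
from h import *
goto([.427,-.42,.12],[0,0,-1],[.1045,.9945,0])
E
```

```text
clock: 20.77
eef_pos: [0.4854, -0.3277, 0.2108]
tool_rot: [-0.0, 0.713, -0.014, 0.701]
contact_force: [-0.1, -0.3, -2.3]
width: 0.287
t 20.77 p [ 0.4854 -0.3277  0.2108] x [-0.018 -0.021 -1.   ] y [ 0.019  1.    -0.021] F [-0.1 -0.3 -2.3] w 26.7 q [ 0.73  0.55 -0.3   1.63  0.22  1.    1.9 ]
  shift units [-1.46 -2.31 -2.27] turn units [ 0.23 -0.22 -0.97] |turn|deg 5.1
```

```bash
python3 -m pendant '[{"twist":[0.05,-0.05,-0.2],"translation":[-0.35,-0.55,-0.2],"fingers":0},{"twist":[0.05,-0.05,-0.2],"translation":[-0.35,-0.55,-0.4],"fingers":0},{"twist":[0.05,-0.05,-0.2],"translation":[-0.35,-0.5,-0.5],"fingers":0},{"twist":[0.05,-0.05,-0.2],"translation":[-0.25,-0.4,-0.5],"fingers":0},{"twist":[0,0,0],"translation":[0,0,-0.4],"fingers":0},{"twist":[0,0,0],"translation":[0,0,0],"fingers":0},{"twist":[0,0,0],"translation":[0,0,0],"fingers":0}]'
python3 - <<'E'
from h import *
goto([.427,-.42,.05],[0,0,-1],[.1045,.9945,0])
for c in ["scene","wrist"]:
    cv2.imwrite(f"pics/{c}17.png",cams.grab_frame(c)["frame"][:,:,::-1])
E
```

```text
clock: 21.35
eef_pos: [0.4077, -0.4181, 0.1194]
tool_rot: [0.043, 0.715, -0.04, 0.696]
contact_force: [1.0, 0.8, -0.3]
width: 0.291
t 21.35 p [ 0.4077 -0.4181  0.1194] x [-0.027  0.005 -1.   ] y [0.117 0.993 0.002] F [ 1.   0.8 -0.3] w 27.1 q [ 0.91  0.66 -0.25  1.72  0.23  0.82  2.  ]
  shift units [ 0.48 -0.05 -1.73] turn units [-0.06 -0.31  0.14] |turn|deg 1.7
```

View pics/wrist17.png

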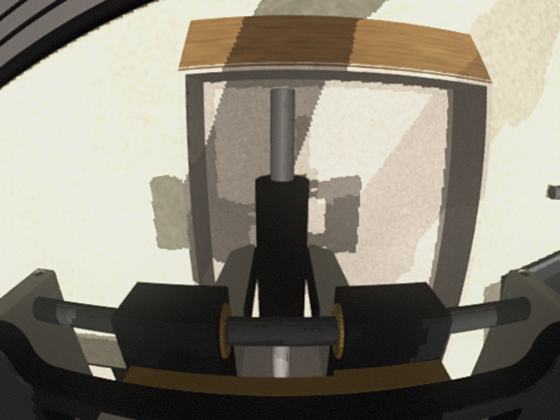

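View pics/scene17.png

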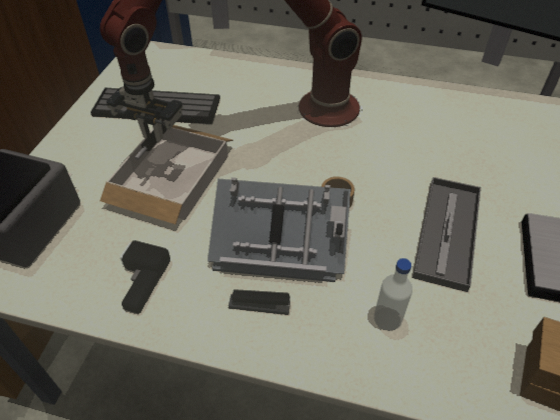

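The wrist view shows the roller held level over the carton, inside the side walls but about 19 mm too close to the robot-side wall. I'll correct that and then descend.

```bash
python3 -m pendant '[{"twist":[-0.03,-0.15,0.07],"translation":[0.25,-0.03,0],"fingers":0},{"twist":[-0.03,-0.15,0.07],"translation":[0.2,-0.02,0],"fingers":0},{"twist":[0,0,0],"translation":[0,0,-0.3],"fingers":0},{"twist":[0,0,0],"translation":[0,0,-0.4],"fingers":0},{"twist":[0,0,0],"translation":[0,0,-0.4],"fingers":0},{"twist":[0,0,0],"translation":[0,0,-0.3],"fingers":0},{"twist":[0,0,0],"translation":[0,0,0],"fingers":0},{"twist":[0,0,0],"translation":[0,0,0],"fingers":0}]'
python3 - <<'E'
from h import *
goto([.427,-.42,.02],[0,0,-1],[.1045,.9945,0])
E
```

```text
clock: 22.12
eef_pos: [0.4466, -0.4155, 0.0725]
tool_rot: [0.026, 0.696, -0.033, 0.717]
contact_force: [1.2, 0.6, -1.2]
width: 0.297
t 22.12 p [ 0.4466 -0.4155  0.0725] x [ 0.03  -0.011 -0.999] y [ 0.083  0.997 -0.008] F [ 1.2  0.6 -1.2] w 27.6 q [ 0.87  0.74 -0.25  1.72  0.25  0.68  1.98]
  shift units [-0.49 -0.11 -1.31] turn units [ 0.13  0.34 -0.25] |turn|deg 2.2
```

```bash
python3 -m pendant '[{"twist":[0.1,0.28,-0.2],"translation":[-0.35,-0.08,0],"fingers":0},{"twist":[0,0,0],"translation":[0,0,0],"fingers":0},{"twist":[0,0,0],"translation":[0,0,-0.25],"fingers":0},{"twist":[0,0,0],"translation":[0,0,-0.25],"fingers":0},{"twist":[0,0,0],"translation":[0,0,0],"fingers":0},{"twist":[0,0,0],"translation":[0,0,0],"fingers":0}]'
python3 - <<'E'
from h import *
goto([.427,-.42,.02],[0,0,-1],[.1045,.9945,0])
E
```

```text
clock: 22.62
eef_pos: [0.435, -0.4203, 0.0553]
tool_rot: [0.033, 0.702, -0.038, 0.71]
contact_force: [0.2, 0.1, -1.7]
width: 0.29
t 22.62 p [ 0.435  -0.4203  0.0553] x [ 0.01  -0.007 -1.   ] y [ 0.101  0.995 -0.006] F [ 0.2  0.1 -1.7] w 27.0 q [ 0.88  0.76 -0.24  1.74  0.26  0.66  1.97]
  shift units [-0.2   0.01 -0.88] turn units [ 0.08  0.12 -0.05] |turn|deg 0.8
```

```bash
python3 -m pendant '[{"twist":[0.06,0.1,0],"translation":[-0.1,0,-0.25],"fingers":0},{"twist":[0,0,0],"translation":[0,0,-0.25],"fingers":0},{"twist":[0,0,0],"translation":[0,0,-0.15],"fingers":0},{"twist":[0,0,0],"translation":[0,0,-0.1],"fingers":0},{"twist":[0,0,0],"translation":[0,0,-0.07],"fingers":0},{"twist":[0,0,0],"translation":[0,0,-0.05],"fingers":0}]'
python3 - <<'E'
from h import *
goto([.427,-.42,.02],[0,0,-1],[.1045,.9945,0])
E
```

```text
clock: 23.12
eef_pos: [0.4308, -0.4208, 0.0242]
tool_rot: [0.035, 0.706, -0.037, 0.706]
contact_force: [-3.2, 2.1, 9.8]
width: 0.292
t 23.12 p [ 0.4308 -0.4208  0.0242] x [-0.001 -0.003 -1.   ] y [ 0.101  0.995 -0.003] F [-3.2  2.1  9.8] w 27.1 q [ 0.87  0.81 -0.22  1.75  0.28  0.62  1.96]
  shift units [-0.1   0.02 -0.1 ] turn units [ 0.04 -0.01 -0.04] |turn|deg 0.3
```

```bash
python3 -m pendant '[{"twist":[0,0,0],"translation":[0,0,0],"fingers":45},{"twist":[0,0,0],"translation":[0,0,0],"fingers":45},{"twist":[0,0,0],"translation":[0,0,0],"fingers":45},{"twist":[0,0,0],"translation":[0,0,0.2],"fingers":45},{"twist":[0,0,0],"translation":[0,0,0.5],"fingers":45},{"twist":[0,0,0],"translation":[0,0,0.8],"fingers":45},{"twist":[0,0,0],"translation":[0,0,1],"fingers":45},{"twist":[0,0,0],"translation":[0,0,1],"fingers":50},{"twist":[0,0,0],"translation":[0,0,0.8],"fingers":50}]'
python3 g.py r0 .08
python3 - <<'E'
from h import *
for c in ["scene","wrist"]:
    cv2.imwrite(f"pics/{c}18.png",cams.grab_frame(c)["frame"][:,:,::-1])
E
```

```text
clock: 23.87
eef_pos: [0.4265, -0.4162, 0.1947]
tool_rot: [0.038, 0.711, -0.032, 0.701]
contact_force: [0.9, -0.2, 0.5]
width: 0.532
t 23.87 p [ 0.4265 -0.4162  0.1947] x [-0.014  0.01  -1.   ] y [0.099 0.995 0.009] F [ 0.9 -0.2  0.5] w 49.4 q [ 0.91  0.59 -0.29  1.61  0.19  0.99  2.03]
  shift units [ 5.72 10.32 -0.57] turn units [-0.24  5.84  2.8 ] |turn|deg 32.4
```

View pics/wrist18.png

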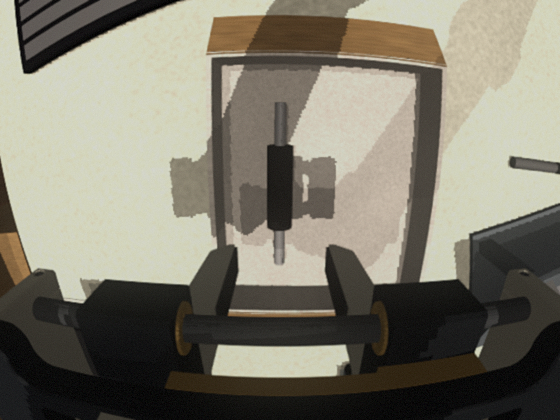

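View pics/scene18.png

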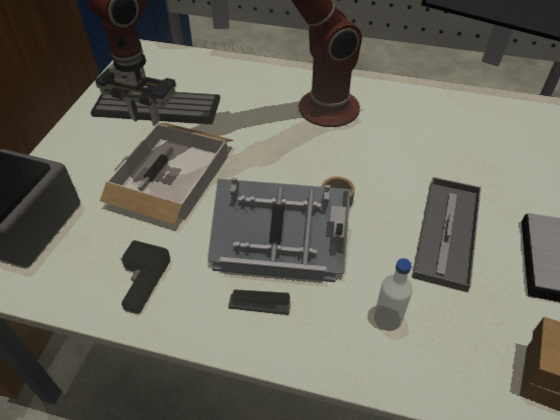

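The first roller lies flat in the carton. Now the second.

```bash
python3 -m pendant '[{"twist":[0,0.1,0.18],"translation":[0.38,0.69,0.4],"fingers":50},{"twist":[0,0.2,0.18],"translation":[0.38,0.69,0.3],"fingers":50},{"twist":[0,0.4,0.18],"translation":[0.38,0.69,0.1],"fingers":50},{"twist":[0,0.4,0.18],"translation":[0.38,0.69,0],"fingers":50},{"twist":[0,0.4,0.18],"translation":[0.38,0.69,0],"fingers":50},{"twist":[0,0.4,0.18],"translation":[0.38,0.69,0],"fingers":50},{"twist":[0,0.4,0.18],"translation":[0.38,0.69,0],"fingers":50},{"twist":[0,0.4,0.18],"translation":[0.38,0.69,0],"fingers":50},{"twist":[0,0.4,0.18],"translation":[0.38,0.69,0],"fingers":50},{"twist":[0,0.4,0.18],"translation":[0.38,0.69,0],"fingers":50}]'
python3 g.py r0 .08
```

```text
clock: 24.8
eef_pos: [0.5744, -0.1439, 0.2295]
tool_rot: [-0.023, 0.814, 0.004, 0.58]
contact_force: [-0.1, -0.9, -0.2]
width: 0.537
t 24.8 p [ 0.5744 -0.1439  0.2295] x [-0.326 -0.032 -0.945] y [-0.042  0.999 -0.019] F [-0.1 -0.9 -0.2] w 49.9 q [ 0.32  0.71 -0.3   1.31  0.24  1.48  1.6 ]
  shift units [ 2.02  3.51 -1.44] turn units [0.01 2.2  1.19] |turn|deg 12.5
```

```bash
python3 -m pendant '[{"twist":[0,0.4,0.22],"translation":[0.35,0.65,0],"fingers":50},{"twist":[0,0.4,0.22],"translation":[0.35,0.65,-0.1],"fingers":50},{"twist":[0,0.4,0.22],"translation":[0.35,0.65,-0.2],"fingers":50},{"twist":[0,0.4,0.22],"translation":[0.35,0.6,-0.3],"fingers":50},{"twist":[0,0.3,0.15],"translation":[0.3,0.5,-0.3],"fingers":50},{"twist":[0,0,0],"translation":[0,0,0],"fingers":50},{"twist":[0,0,0],"translation":[0,0,0],"fingers":50}]'
python3 g.py r0 .08
```

```text
clock: 25.38
eef_pos: [0.6451, -0.0043, 0.1821]
tool_rot: [-0.065, 0.862, 0.041, 0.502]
contact_force: [0.5, -1.1, 0.2]
width: 0.536
t 25.38 p [ 0.6451 -0.0043  0.1821] x [-0.489 -0.071 -0.87 ] y [-0.152  0.988  0.005] F [ 0.5 -1.1  0.2] w 49.8 q [ 0.07  0.96 -0.31  0.97  0.24  1.76  1.53]
  shift units [ 0.25  0.02 -0.26] turn units [-0.07  0.07 -0.06] |turn|deg 0.6
```

```bash
python3 -m pendant '[{"twist":[-0.05,0.07,-0.06],"translation":[0.2,0.01,0],"fingers":50},{"twist":[0,0,0],"translation":[0,0,0],"fingers":50},{"twist":[0,0,0],"translation":[-0.16,-0.025,-0.35],"fingers":50},{"twist":[0,0,0],"translation":[-0.16,-0.025,-0.35],"fingers":50},{"twist":[0,0,0],"translation":[-0.1,-0.015,-0.2],"fingers":50},{"twist":[0,0,0],"translation":[0,0,0],"fingers":50},{"twist":[0,0,0],"translation":[0,0,0],"fingers":50}]'
python3 g.py r0 .04
python3 - <<'E'
from h import *
f=cams.grab_frame("wrist"); cv2.imwrite("pics/w19.png",f["frame"][:,:,::-1])
E
```

```text
clock: 25.97
eef_pos: [0.6332, -0.0151, 0.1467]
tool_rot: [-0.061, 0.864, 0.033, 0.499]
contact_force: [0.7, -0.1, 0.1]
width: 0.538
t 25.97 p [ 0.6332 -0.0151  0.1467] x [-0.494 -0.073 -0.867] y [-0.138  0.99  -0.005] F [ 0.7 -0.1  0.1] w 50.0 q [ 0.09  0.97 -0.3   1.06  0.25  1.67  1.51]
  shift units [ 0.06  0.22 -0.24] turn units [0.05 0.02 0.11] |turn|deg 0.6
```

View pics/w19.png

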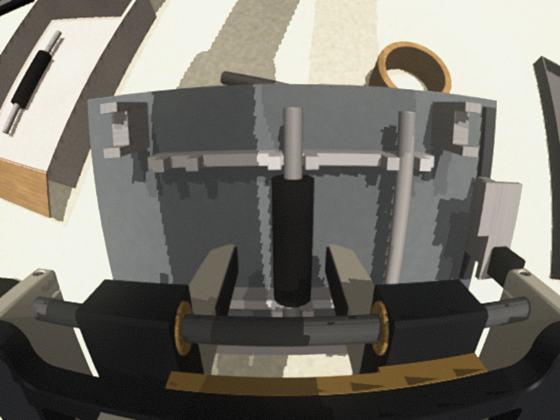

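```bash
python3 -m pendant '[{"twist":[0.04,0,0.08],"translation":[0.05,0.2,0],"fingers":50},{"twist":[0,0,0],"translation":[0,0,0],"fingers":50},{"twist":[0,0,0],"translation":[-0.17,-0.025,-0.35],"fingers":50},{"twist":[0,0,0],"translation":[-0.17,-0.025,-0.35],"fingers":50},{"twist":[0,0,0],"translation":[-0.1,-0.015,-0.25],"fingers":50},{"twist":[0,0,0],"translation":[0,0,0],"fingers":50},{"twist":[0,0,0],"translation":[0,0,0],"fingers":50}]'
python3 g.py r0 -.003
```

```text
clock: 26.6
eef_pos: [0.6216, -0.0082, 0.1133]
tool_rot: [-0.063, 0.86, 0.036, 0.506]
contact_force: [-0.3, 0.7, 0.7]
width: 0.535
t 26.6 p [ 0.6216 -0.0082  0.1133] x [-0.481 -0.072 -0.874] y [-0.145  0.989 -0.002] F [-0.3  0.7  0.7] w 49.8 q [ 0.09  0.97 -0.31  1.15  0.25  1.57  1.49]
  shift units [-0.19 -0.03 -0.33] turn units [-0.01  0.18  0.03] |turn|deg 0.9
```

```bash
python3 -m pendant '[{"twist":[0,0.15,0],"translation":[-0.12,-0.02,-0.2],"fingers":50},{"twist":[0,0,0],"translation":[-0.07,-0.01,-0.13],"fingers":50},{"twist":[0,0,0],"translation":[0,0,0],"fingers":50},{"twist":[0,0,0],"translation":[0,0,0],"fingers":50}]'
python3 g.py r0 -.003
```

```text
clock: 26.93
eef_pos: [0.6154, -0.0086, 0.1008]
tool_rot: [-0.063, 0.862, 0.037, 0.501]
contact_force: [-0.2, -0.3, 0.4]
width: 0.538
t 26.93 p [ 0.6154 -0.0086  0.1008] x [-0.489 -0.071 -0.869] y [-0.145  0.989  0.001] F [-0.2 -0.3  0.4] w 50.0 q [ 0.09  0.98 -0.31  1.17  0.25  1.55  1.49]
  shift units [-0.03 -0.02 -0.02] turn units [-0.02  0.07  0.03] |turn|deg 0.4
```

```bash
python3 -m pendant '[{"twist":[0,0,0],"translation":[0,0,0],"fingers":0},{"twist":[0,0,0],"translation":[0,0,0],"fingers":0},{"twist":[0,0,0],"translation":[0,0,0],"fingers":0},{"twist":[0,0,0],"translation":[0,0,0],"fingers":0},{"twist":[0,0,0],"translation":[0,0,0],"fingers":0},{"twist":[0,0,0],"translation":[0.06,0.01,0.11],"fingers":0},{"twist":[0,0,0],"translation":[0.06,0.01,0.11],"fingers":0},{"twist":[0,0,0],"translation":[0.1,0.015,0.2],"fingers":0}]' 40
python3 - <<'E'
from h import *
st()
f=cams.grab_frame("wrist"); cv2.imwrite("pics/w20.png",f["frame"][:,:,::-1])
E
```

```text
clock: 27.6
eef_pos: [0.6242, -0.0077, 0.1171]
tool_rot: [-0.063, 0.863, 0.037, 0.501]
contact_force: [-0.7, -0.2, -1.4]
width: 0.288
t 27.6 p [ 0.6242 -0.0077  0.1171] x [-0.491 -0.072 -0.868] y [-0.145  0.989  0.   ] F [-0.7 -0.2 -1.4] w 26.8 q [ 0.09  0.98 -0.31  1.12  0.25  1.6   1.5 ]
```

View pics/w20.png

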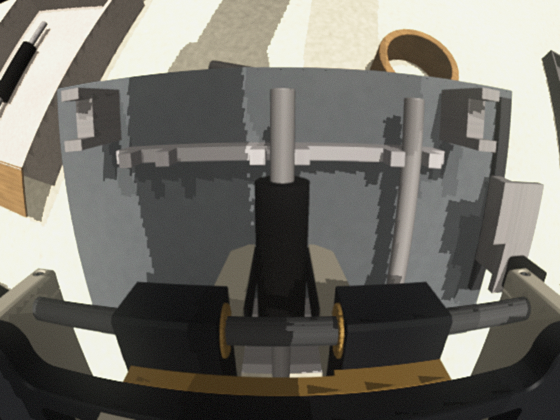

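Gripped and lifting along the notch direction; the shaft is undisturbed.

```bash
python3 -m pendant '[{"twist":[0,0,0],"translation":[0.14,0.02,0.26],"fingers":0},{"twist":[0,0,0],"translation":[0.14,0.02,0.26],"fingers":0},{"twist":[0,0,0],"translation":[0.14,0.02,0.26],"fingers":0},{"twist":[0,0,0],"translation":[0,0,0.6],"fingers":0},{"twist":[0,-0.3,0],"translation":[0,-0.2,0.6],"fingers":0},{"twist":[0,-0.5,-0.2],"translation":[0,-0.5,0.5],"fingers":0},{"twist":[0,-0.6,-0.2],"translation":[-0.1,-0.7,0.2],"fingers":0},{"twist":[0,-0.6,-0.2],"translation":[-0.3,-0.7,0],"fingers":0},{"twist":[0,-0.6,-0.2],"translation":[-0.4,-0.7,0],"fingers":0},{"twist":[0,-0.6,-0.2],"translation":[-0.4,-0.65,0],"fingers":0}]'
python3 - <<'E'
from h import *
goto([.437,-.325,.14],[0,0,-1],[.1045,.9945,0])
E
```

```text
clock: 28.48
eef_pos: [0.601, -0.1325, 0.2314]
tool_rot: [-0.034, 0.778, 0.014, 0.627]
contact_force: [1.1, -0.4, -1.7]
width: 0.292
t 28.48 p [ 0.601  -0.1325  0.2314] x [-0.212 -0.035 -0.977] y [-0.071  0.997 -0.021] F [ 1.1 -0.4 -1.7] w 27.2 q [ 0.32  0.68 -0.32  1.33  0.25  1.37  1.61]
  shift units [-4.1  -4.81 -2.29] turn units [ 0.2  -2.47 -1.98] |turn|deg 15.9
```

```bash
python3 -m pendant '[{"twist":[0,-0.4,-0.22],"translation":[-0.5,-0.6,0],"fingers":0},{"twist":[0.03,-0.4,-0.22],"translation":[-0.5,-0.6,0],"fingers":0},{"twist":[0.03,-0.4,-0.22],"translation":[-0.5,-0.6,0],"fingers":0},{"twist":[0.03,-0.3,-0.22],"translation":[-0.5,-0.6,0],"fingers":0},{"twist":[0.03,-0.2,-0.22],"translation":[-0.5,-0.6,-0.2],"fingers":0},{"twist":[0.03,-0.2,-0.2],"translation":[-0.4,-0.5,-0.4],"fingers":0},{"twist":[0,0,-0.1],"translation":[-0.3,-0.4,-0.4],"fingers":0},{"twist":[0,0,0],"translation":[0,0,-0.2],"fingers":0},{"twist":[0,0,0],"translation":[0,0,0],"fingers":0},{"twist":[0,0,0],"translation":[0,0,0],"fingers":0}]'
python3 - <<'E'
from h import *
goto([.437,-.325,.14],[0,0,-1],[.1045,.9945,0])
E
```

```text
clock: 29.32
eef_pos: [0.459, -0.3055, 0.1921]
tool_rot: [0.021, 0.719, -0.036, 0.694]
contact_force: [-0.4, -0.1, -1.7]
width: 0.294
t 29.32 p [ 0.459  -0.3055  0.1921] x [-0.037 -0.021 -0.999] y [ 0.08   0.997 -0.024] F [-0.4 -0.1 -1.7] w 27.3 q [ 0.72  0.53 -0.29  1.74  0.23  0.93  1.81]
  shift units [-0.55 -0.49 -1.3 ] turn units [ 0.23 -0.43 -0.28] |turn|deg 2.8
```

```bash
python3 -m pendant '[{"twist":[0.1,-0.2,-0.12],"translation":[-0.25,-0.22,0],"fingers":0},{"twist":[0.1,-0.15,-0.1],"translation":[-0.15,-0.15,0],"fingers":0},{"twist":[0,0,0],"translation":[0,0,0],"fingers":0},{"twist":[0,0,0],"translation":[0,0,-0.4],"fingers":0},{"twist":[0,0,0],"translation":[0,0,-0.5],"fingers":0},{"twist":[0,0,0],"translation":[0,0,-0.5],"fingers":0},{"twist":[0,0,0],"translation":[0,0,0],"fingers":0},{"twist":[0,0,0],"translation":[0,0,0],"fingers":0}]'
python3 - <<'E'
from h import *
goto([.437,-.325,.05],[0,0,-1],[.1045,.9945,0])
for c in ["scene","wrist"]:
    cv2.imwrite(f"pics/{c}21.png",cams.grab_frame(c)["frame"][:,:,::-1])
E
```

```text
clock: 29.98
eef_pos: [0.4567, -0.3124, 0.1415]
tool_rot: [0.028, 0.702, -0.03, 0.711]
contact_force: [0.5, -0.4, -1.6]
width: 0.295
t 29.98 p [ 0.4567 -0.3124  0.1415] x [ 0.013 -0.003 -1.   ] y [ 0.082  0.997 -0.002] F [ 0.5 -0.4 -1.6] w 27.4 q [ 0.75  0.58 -0.29  1.82  0.23  0.77  1.83]
  shift units [-0.49 -0.31 -2.29] turn units [ 0.03  0.14 -0.26] |turn|deg 1.5
```

View pics/wrist21.png

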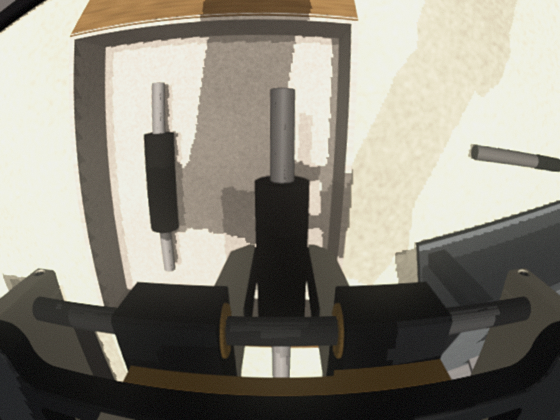

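The wrist view shows the held roller beside the placed one (col 161), with clearance to it and to the right wall. Correcting and descending.

```bash
python3 -m pendant '[{"twist":[0.02,0.1,-0.2],"translation":[-0.4,-0.25,0],"fingers":0},{"twist":[0,0,0],"translation":[0,0,0],"fingers":0},{"twist":[0,0,0],"translation":[0,0,-0.4],"fingers":0},{"twist":[0,0,0],"translation":[0,0,-0.5],"fingers":0},{"twist":[0,0,0],"translation":[0,0,-0.5],"fingers":0},{"twist":[0,0,0],"translation":[0,0,-0.4],"fingers":0},{"twist":[0,0,0],"translation":[0,0,0],"fingers":0},{"twist":[0,0,0],"translation":[0,0,0],"fingers":0}]'
python3 - <<'E'
from h import *
goto([.437,-.325,.02],[0,0,-1],[.1045,.9945,0])
E
```

```text
clock: 30.75
eef_pos: [0.4509, -0.325, 0.079]
tool_rot: [0.03, 0.697, -0.039, 0.716]
contact_force: [0.5, 0.5, -1.1]
width: 0.293
t 30.75 p [ 0.4509 -0.325   0.079 ] x [ 0.026 -0.014 -1.   ] y [ 0.098  0.995 -0.011] F [ 0.5  0.5 -1.1] w 27.3 q [ 0.75  0.67 -0.25  1.88  0.27  0.6   1.8 ]
  shift units [-0.35  0.   -1.48] turn units [ 0.16  0.3  -0.08] |turn|deg 1.7
```

```bash
python3 -m pendant '[{"twist":[0.12,0.26,-0.05],"translation":[-0.25,0,0],"fingers":0},{"twist":[0,0,0],"translation":[0,0,0],"fingers":0},{"twist":[0,0,0],"translation":[0,0,-0.3],"fingers":0},{"twist":[0,0,0],"translation":[0,0,-0.3],"fingers":0},{"twist":[0,0,0],"translation":[0,0,-0.2],"fingers":0},{"twist":[0,0,0],"translation":[0,0,0],"fingers":0},{"twist":[0,0,0],"translation":[0,0,0],"fingers":0}]'
python3 - <<'E'
from h import *
goto([.437,-.325,.02],[0,0,-1],[.1045,.9945,0])
E
```

```text
clock: 31.33
eef_pos: [0.4481, -0.3267, 0.0517]
tool_rot: [0.032, 0.699, -0.039, 0.713]
contact_force: [-0.0, 0.4, -2.1]
width: 0.291
t 31.33 p [ 0.4481 -0.3267  0.0517] x [ 0.019 -0.011 -1.   ] y [ 0.101  0.995 -0.009] F [-0.   0.4 -2.1] w 27.0 q [ 0.74  0.71 -0.23  1.89  0.29  0.55  1.79]
  shift units [-0.28  0.04 -0.79] turn units [ 0.13  0.22 -0.05] |turn|deg 1.3
```

```bash
python3 -m pendant '[{"twist":[0.12,0.22,0],"translation":[-0.1,0,-0.2],"fingers":0},{"twist":[0,0,0],"translation":[0,0,-0.2],"fingers":0},{"twist":[0,0,0],"translation":[0,0,-0.15],"fingers":0},{"twist":[0,0,0],"translation":[0,0,-0.1],"fingers":0},{"twist":[0,0,0],"translation":[0,0,-0.07],"fingers":0}]'
python3 - <<'E'
from h import *
goto([.437,-.325,.02],[0,0,-1],[.1045,.9945,0])
E
```

```text
clock: 31.75
eef_pos: [0.445, -0.3273, 0.0214]
tool_rot: [0.035, 0.706, -0.036, 0.706]
contact_force: [-4.9, 3.7, 43.2]
width: 0.291
t 31.75 p [ 0.445  -0.3273  0.0214] x [ 0.    -0.001 -1.   ] y [ 0.1    0.995 -0.001] F [-4.9  3.7 43.2] w 27.0 q [ 0.73  0.76 -0.21  1.89  0.3   0.52  1.78]
  shift units [-0.2   0.06 -0.04] turn units [ 0.01  0.   -0.05] |turn|deg 0.2
```

Floor reached, somewhat firmly (43 N at the tool). I'll relax and open.

```bash
python3 -m pendant '[{"twist":[0,0,0],"translation":[0,0,0.03],"fingers":20},{"twist":[0,0,0],"translation":[0,0,0],"fingers":45},{"twist":[0,0,0],"translation":[0,0,0],"fingers":45},{"twist":[0,0,0],"translation":[0,0,0],"fingers":45}]'
python3 - <<'E'
from h import *
st()
E
```

```text
clock: 32.08
eef_pos: [0.4457, -0.3275, 0.0226]
tool_rot: [0.035, 0.706, -0.036, 0.707]
contact_force: [1.3, -0.5, -0.8]
width: 0.453
t 32.08 p [ 0.4457 -0.3275  0.0226] x [ 0.002 -0.002 -1.   ] y [ 0.1    0.995 -0.002] F [ 1.3 -0.5 -0.8] w 42.1 q [ 0.73  0.76 -0.21  1.89  0.3   0.52  1.78]
```

```bash
python3 -m pendant '[{"twist":[0,0,0],"translation":[0,0,0.2],"fingers":45},{"twist":[0,0,0],"translation":[0,0,0.5],"fingers":45},{"twist":[0,0,0],"translation":[0,0,0.8],"fingers":45},{"twist":[0,0,0],"translation":[0,0,1],"fingers":45},{"twist":[0,0,0],"translation":[0,0,1],"fingers":45},{"twist":[0,0,0],"translation":[0,0,0.5],"fingers":45},{"twist":[0,0,0],"translation":[0,0,0],"fingers":45},{"twist":[0,0,0],"translation":[0,0,0],"fingers":45}]'
python3 - <<'E'
from fit import *
st()
F={}
for c in ["scene","top","wrist"]:
    F[c]=cams.grab_frame(c)
    cv2.imwrite(f"pics/{c}22.png",F[c]["frame"][:,:,::-1])
ctr=np.array([.4324,-.37,0]);ax=np.array([.9945,-.1045,0]);ay=np.array([.1045,.9945,0])
for d in models.tip_of("wrist","roller_a")[:3]:
    p=atz(*ray(F["wrist"],d["centre"],True),.019); print("wrist roller",round(d["score"],2),np.round(p,3),"carton xy",np.round([(p-ctr)@ax,(p-ctr)@ay],3))
for c in["scene","top"]:
  for k,z in[("roller_a",.019),("bar",.009),("shaft",.1),("lock_grip",.13)]:
    for d in models.tip_of(c,k)[:2]: print(c,k,round(d["score"],2),np.round(d["centre"],1),np.round(atz(*ray(F[c],d["centre"]),z),3))
P=np.array([.6028,-.0113,.148,.0])
print("lock stop pred",[proj(F[c],tw(P,M+.0045*S+.147*Y+.066*N)).round(1) for c in("scene","top")])
E
```

```text
clock: 32.75
eef_pos: [0.4445, -0.3261, 0.1938]
tool_rot: [0.034, 0.705, -0.036, 0.707]
contact_force: [-0.4, -0.2, -0.7]
width: 0.479
t 32.75 p [ 0.4445 -0.3261  0.1938] x [ 0.003 -0.003 -1.   ] y [ 0.099  0.995 -0.003] F [-0.4 -0.2 -0.7] w 44.6 q [ 0.8   0.51 -0.31  1.76  0.2   0.89  1.87]
wrist roller 0.68 [ 0.44  -0.325  0.019] carton xy [0.003 0.045]
wrist roller 0.63 [ 0.428 -0.417  0.019] carton xy [ 0.    -0.047]
scene roller_a 0.86 [168.2 156.2] [ 0.431 -0.418  0.019]
scene roller_a 0.85 [176.  184.1] [ 0.441 -0.328  0.019]
scene bar 0.75 [230.  449.3] [0.444 0.404 0.009]
scene bar 0.51 [265.1 148.8] [ 0.746 -0.298  0.009]
scene shaft 0.92 [225.2 307.5] [0.598 0.062 0.1  ]
scene lock_grip 0.63 [226.9 340.9] [0.609 0.141 0.13 ]
top roller_a 0.73 [295.5 446.7] [ 0.422 -0.424  0.019]
top roller_a 0.46 [287.6 408.2] [ 0.443 -0.324  0.019]
top bar 0.87 [283.2 128.1] [0.458 0.407 0.009]
top shaft 0.79 [223.4 256.2] [0.607 0.067 0.1  ]
top shaft 0.37 [283.8 131.2] [0.463 0.368 0.1  ]
top lock_grip 0.89 [216.1 223.5] [0.623 0.143 0.13 ]
top lock_grip 0.33 [284.5 130.7] [0.464 0.359 0.13 ]
lock stop pred [array([228.7, 339.5]), array([218.2, 224.7])]
```

View pics/scene22.png

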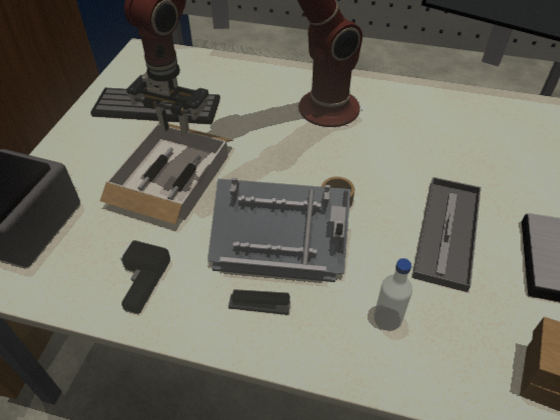

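View pics/wrist22.png

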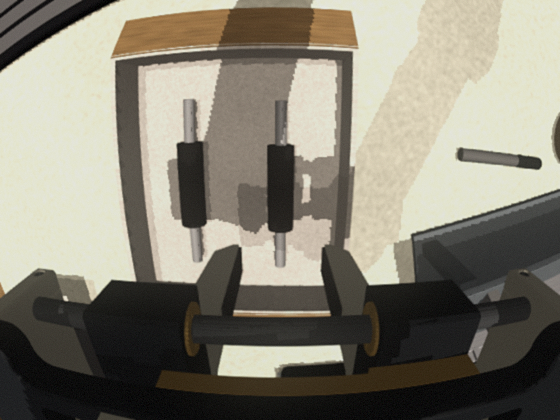

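View pics/top22.png

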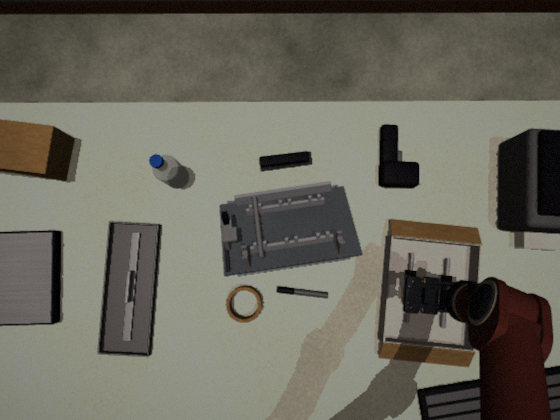

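All checks agree: the rollers are at carton (x≈0, y≈+45 and −47 mm), the bar is centred in the tray, the lock is at its stop, and the shaft and bystanders have not moved. Handing in.

```bash
python3 -c "
from rig import order,arm
print(order.close_job()); print(arm.sense()['clock'])"
```

```text
the job is handed in; nothing more can be done
None
the job is handed in; nothing more can be done
```

I finished all three steps and handed the job in at about 33 s of the 72 s allowed; the interface gives no verdict.

**What I did**
- **Lock:** I slid the black-gripped lock down until it stopped under about 18 N.
- **Bar:** I lifted the retaining bar square off the face and laid it in the tray, pressed to the floor before letting go.
- **Rollers:** I took out both rubber-sleeved rollers, levelled them and set each on the carton floor before opening the fingers.

**Last checks**
- **Rollers:** The wrist view put the centres at carton x ≈ 3 and 0 mm, y ≈ +45 and −47 mm. Both looked flat and let go.
- **Bar:** It looked flat and about centred in the tray. The scene and top views differ by roughly 14 mm on its position along the tray, but both are well inside the limit.
- **Lock:** The grip shows within about 2 px of where the end stop should put it, in both fixed views.
- **Shaft and bystanders:** The shaft is still in its seat, within measuring error. The bystanders look unmoved in the pictures.
- **Arm:** It stands clear above the carton, with about zero force at the tool.

**What was off**
- **Heights:** My estimates from the pictures were 4–6 mm out for the bar and the first roller. I found the floor by contact force instead.
- **Second roller:** It reached the carton floor with a brief 43 N at the tool, passed through the held roller. That is far below the 120 N wrist limit, and the 40 N limit is for the arm or gripper body pressing on something.

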